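# Walk the chandelier prop over to its pad

## Task

Walk the forked wooden prop end over end to the rubber disc, so that the chandelier can later be lowered on to it: grip its plain end, which sticks out beyond the white cartons, tip the prop up to stand on its forked end where it is, lay it over on the far side so that its plain end comes down at the disc, then tip it up about that end and leave it standing there by itself, fork up, with its foot wholly on the disc. Do not carry or lift the prop clear: one end always stays down at the bench. Move it gently without letting it fall over, and leave the other things on the bench where they are.

Things in the scene. Friction and masses are not known exactly. Their poses are not given: they have to be found in the camera images.
- prop: square hardwood bar, 220 x 36 x 36 mm, about 0.24 kg, one end a two-pronged fork, the other (the foot) plain. Origin at its centre; x along the bar to the fork, y across it (prongs side by side along y), z up at the start. It starts lying flat between the cartons, both ends sticking out: foot to the robot's right (-y), fork to its left (+y), pointing at the disc within about 20 degrees
- prop_fork (a point): centre of the forked end face of the prop (prongs 11 mm thick and 22 mm long with a 14 mm slot between them)
- prop_foot (a point): centre of the plain foot end face of the prop; at the start the foot end sticks out 47 to 63 mm beyond the cartons. Let go of carelessly, the standing prop rocks on its end for a second or two
- cartons: two heavy white cartons, fixed, one on either side of the prop, each 80 mm wide, 65 mm long (along the prop), 90 mm high, with an 80 mm gap between them. Origin on the bench in the middle of the gap; y axis along the gap, towards the forked end; x axis across it
- pad: flat dark rubber disc, 100 mm in diameter, under 1 mm thick, stuck to the bench; origin at its centre. Its centre lies 250 to 296 mm beyond the prop's forked end; a walk without slip, pivoting on the bar's edges, puts the foot's centre 274 mm beyond it, so apart from turning the standing prop to aim at the disc only small corrections are needed
- batten: bystander: a plain wooden offcut, 120 x 30 x 30 mm, no fork, lying; origin in the middle of its underside
- screwdriver: bystander: a screwdriver 180 mm long, lying
- sleeve: bystander: a white candle sleeve, a tube 30 mm in diameter and 90 mm high, standing; origin at its foot
- drip_dish: bystander: a shallow glass dish 90 mm in diameter, 18 mm high; origin under its centre
- jar: bystander: a jar 56 mm in diameter and 70 mm high; origin under its centre
- lamp_arm: bystander: a bent metal lamp arm about 135 mm long, lying; origin near its middle
Not all that is in view belongs to the job. What is shaped like the prop but purple or turquoise is not meant.

How it is judged (in metres and radians):
On the way, in this order (a step that is already met when the one before it is completed fails the run):
1. the prop stands upright on its forked end (within 7 degrees), the forked end within 80 mm of where it began (angle between prop's own x axis and vertical above 3.02159 rad and height (world z) of prop_fork below 0.012 m and distance of prop_fork from where it was at the start of the episode below 0.08 m), for 0.2 s.
2. the prop lies flat again (both end centres within 30 mm of the bench), its plain end within 75 mm of the disc's centre (height (world z) of each of prop_fork, prop_foot below 0.03 m and horizontal distance between prop_foot and pad below 0.075 m), for 0.2 s.
At the end, for the whole second after the job is handed in: The prop stands by itself on its plain end, fork up (within 4.5 degrees of vertical, moving slower than 50 mm/s), the centre of its foot within 27 mm of the disc's centre (angle between prop's own x axis and vertical below 0.08 rad and height (world z) of prop_foot below 0.008 m and horizontal distance between prop_foot and pad below 0.027 m and linear speed of prop below 0.05 m/s); the robot touches nothing.
It fails at once if the prop is lifted clear of the bench (both end centres more than 40 mm up) (height (world z) of each of prop_fork, prop_foot above 0.04 m).
It fails at once if the prop is dropped, thrown or falls over (its centre moves faster than 0.6 m/s) (linear speed of prop above 0.6 m/s).
It fails at once if a bystander (batten, screwdriver, candle sleeve, dish, jar or lamp arm) is moved more than 30 mm (distance of any of screwdriver, batten, sleeve, drip_dish, jar, lamp_arm from where it was at the start of the episode above 0.03 m).
It also fails if it takes over 69 s, if anything falls off the work surface, if the arm or the gripper's body presses on something with over 40 N, if the wrist force passes 120 N, or if a joint passes its speed limit or range.

## Robot

A 6-joint arm with a two-finger parallel gripper is mounted at the origin on the work surface. World frame = base frame: x ahead of the robot, y to its left, z up, the work surface at z = 0. Lengths are in m, angles in degrees, forces in N, time in s.
With the tool pointing down it reaches from about 0.275 to 0.975 m from the base axis. Payload 8.4 kg.
Tool frame: the origin (TCP) lies midway between the tips of the shut fingers; the grasp point (between the pads) lies 19 mm behind it; z points along the fingers, x is the direction in which the jaws open and shut, and the axes are right-handed (so a half turn about z gives the same grasp; the last joint's range is limited). The gripper opens to 92 mm and grips with 3 to 60 N. Pads are 20 mm wide; open, the fingers measure 128 mm over their backs; the gripper's body (75 mm by 189 mm) begins 69 mm behind the grasp point.
Start: joints at [72.571, 20.225, 93.587, -0, 66.188, -0.138], TCP at [0.186, 0.597, 0.215] pointing down, gripper open.
Joint ranges: [-150.9, 150.9], [-52.94, 120.26], [3.33, 152.33], [-74.26, 254.26], [0, 154.13], [-172.89, 172.89]. Speed limits (degrees/s): [127.2, 127.2, 159.86, 180, 180, 180].

## Interface

Orientations are given as a 3x3 rotation matrix whose columns are the frame's x, y, z axes.
In Python, from workcell import robot gives the robot as it stands.
- The arm moves only by the tool play_rows, never from a script. Its argument "steps" is a list of rows, each a list of 7 numbers: the shift along the tool's x, y, z scaled (see below), then the turn, a rotation vector about the tool's x, y, z scaled (see below), then the gripper's target within -1 to 1 (shut at 1, half-way at 0, fully open at -1). In form: [[x, y, z, rx, ry, rz, grip], ...]. A call has 1 to 20 rows; each row is the pose to reach, as a shift and turn from the pose commanded when the call began, along the tool's axes at that moment; what a row does not reach only later rows make up. The controller multiplies each number of a shift by 0.1 m and each number of a turn by 1.5 rad. A row lasts 1/8 s, in which the tool goes at most 62.5 mm and 10.7 degrees, less where a joint would pass 70% of its speed; a pose out of reach is approached as far as the arm can. A call with a number of a shift or a turn outside -1 to 1 is refused whole. A call with a gripper value outside its range is refused whole. The fingers move at their own pace and stop on an object; the grip force is fixed at half the most. Time passes only in rows, so rows that repeat a pose let the fingers close. It gives the time, the measured TCP pose, the force and the opening at its end, in the units of the state.
- robot.observe(): the state, without advancing time (a new reading comes with each control period).
- robot.capture(name): name is "scene" or "top"; returns a dict with "frame" (384x512x3 uint8, red, green, blue), "intrinsics" (3x3 intrinsics, pixels), "k1" (the pictures are not rectified: a ray, as slopes to the right and down, at radius r is drawn at 1 + k1 r^2 times it, then the intrinsics apply), "position" and "orientation" of the camera in the world. Camera axes: x right, y up, looking along -z (the intrinsics and any distortion apply to the point x, -y, -z); pixel columns grow to the right and rows downward; lengths in m; the calibration is good to about 2 mm. A picture is of the moment at which its call begins. There is no depth.
- robot.job_done(): hands the job in, once; it reports no verdict.
Trained networks look in the newest picture that a camera, given by its name, has taken for a name from the list of things; names that differ only in an ending like _2 or _b are one class to them, and where a whole thing is asked for, a point or a joint stands for the part that bears it (a point fixed in the world has none). Each returns a list of dicts, best first, with "conf" (0 to 1); they miss things now and then, are a little off and sometimes report something else, mostly with a low value. They report only what shows in the picture. A call takes as long as a camera call. They do not tell look-alikes from the thing itself.
- robot.masks_of(camera, thing): "pixels" (384x512 bool, what is visible of it) and "position" ([row, column] in pixels, amid what is visible of it).
The state is a dict: "clock": time; "joints": joint angles; "qd": joint speeds; "tau": joint torques, N m; "tcp_pos": TCP position; "orientation": TCP orientation; "contact_force": force on the tool from outside, world axes, zero at the start; "moment": the same for the moment, N m; "width": finger opening in m.
Only numpy, scipy, OpenCV 4.12 (cv2) and the standard library are available. Lean on these libraries where they do the work, as an engineer would, in place of code of your own. Each camera call takes 0.05 s, during which the arm holds its last target.

## Working session

There is one attempt and no reset: what is moved stays moved. The work goes in short steps, Python scripts to look and compute and a tool call to move; the robot and the scene stay as the last step left them, time stands still between calls to the robot, and variables do not carry over. Pictures are saved under pics/ and viewed, and the job is handed in when it is done.

Besides the shell and the picture viewer there is one more tool, called by a JSON object that holds its "name" and its "arguments", one argument or row to a line. play_rows: Moves the arm, as the interface text tells. Its arguments: {"type":"object","properties":{"steps":{"type":"array","items":{"type":"array","items":{"type":"number","minimum":-1,"maximum":1}}}},"required":["steps"]}

```bash
ls; mkdir -p pics; cat > h.py <<'E'
import numpy as np, cv2
from workcell import robot
def save(n,out,box=None,scale=1.5):
    c=robot.capture(n); f=c['frame'][:,:,::-1].copy()
    if box: f=f[box[0]:box[1],box[2]:box[3]]
    cv2.imwrite('pics/'+out,cv2.resize(f,None,fx=scale,fy=scale,interpolation=cv2.INTER_CUBIC)); return c
def ray(c,u,v):
    K=c['intrinsics'];k=c['k1']
    a=np.array([(u-K[0,2])/K[0,0],(v-K[1,2])/K[1,1]]);s=a.copy()
    for _ in range(30): s=a/(1+k*(s@s))
    d=np.array(c['orientation'])@np.array([s[0],-s[1],-1]);return np.array(c['position']),d
def toz(c,u,v,z=0):
    p,d=ray(c,u,v);return p+d*(z-p[2])/d[2]
def proj(c,P):
    q=np.array(c['orientation']).T@(np.array(P)-c['position'])
    s=np.array([q[0],-q[1]])/-q[2];s=s*(1+c['k1']*(s@s));K=c['intrinsics']
    return K[0,0]*s[0]+K[0,2],K[1,1]*s[1]+K[1,2]
E
python3 - <<'E'
from h import *
for n in('scene','top'):
    c=save(n,n+'0.png'); print(n,c['position'],c['orientation'],c['k1'],c['intrinsics'])
    for t in ['prop','prop_fork','prop_foot','cartons','pad','batten','screwdriver','sleeve','drip_dish','jar','lamp_arm']:
        for m in robot.masks_of(n,t)[:4]:
            r,q=m['position'];print(n,t,round(m['conf'],2),round(r),round(q),m['pixels'].sum(),toz(c,q,r,0.0).round(3))
E
```

```text
pics
scene [1.27039893 0.70122822 0.86824257] [[-0.68891514 -0.4619703   0.55855114]
 [ 0.72451288 -0.41565438  0.54982954]
 [-0.02184069  0.78346339  0.62105402]] -0.0286629436928714 [[368.41536147   0.         252.51457115]
 [  0.         368.41536147 199.26669503]
 [  0.           0.           1.        ]]
scene prop 0.96 200 232 497 [ 0.545 -0.124  0.   ]
scene prop 0.89 207 332 840 [0.329 0.181 0.   ]
scene prop 0.67 157 261 403 [ 0.244 -0.249  0.   ]
scene prop 0.61 171 152 607 [ 0.634 -0.522  0.   ]
scene prop_fork 0.97 158 259 405 [ 0.258 -0.247  0.   ]
scene prop_fork 0.87 205 330 836 [0.323 0.172 0.   ]
scene prop_fork 0.77 195 233 442 [ 0.522 -0.141 -0.   ]
scene prop_fork 0.68 171 158 598 [ 0.621 -0.5    0.   ]
scene prop_foot 0.88 197 231 387 [ 0.534 -0.141  0.   ]
scene prop_foot 0.65 157 261 393 [ 0.245 -0.249  0.   ]
scene prop_foot 0.65 206 333 841 [ 0.317  0.179 -0.   ]
scene prop_foot 0.61 173 157 571 [ 0.631 -0.489  0.   ]
scene cartons 0.97 182 218 1512 [ 0.503 -0.247  0.   ]
scene pad 0.62 255 295 625 [0.607 0.231 0.   ]
scene batten 0.52 204 168 279 [ 0.723 -0.
[... 1119 characters left out ...]
59 401 942 [ 0.646 -0.493  0.   ]
top prop_foot 0.86 266 323 906 [ 0.276 -0.227  0.   ]
top prop_foot 0.66 241 200 701 [0.349 0.186 0.   ]
top prop_foot 0.58 184 309 751 [ 0.552 -0.18   0.   ]
top cartons 0.77 173 312 1230 [ 0.589 -0.19   0.   ]
top pad 0.9 165 196 596 [0.61  0.212 0.   ]
top batten 0.61 135 339 400 [ 0.725 -0.281  0.   ]
top screwdriver 0.6 146 274 192 [ 0.684 -0.056  0.   ]
top screwdriver 0.15 185 305 834 [ 0.547 -0.164  0.   ]
top sleeve 0.61 186 308 786 [ 0.545 -0.176  0.   ]
top sleeve 0.45 220 274 54 [ 0.425 -0.061  0.   ]
top drip_dish 0.9 122 226 485 [0.765 0.112 0.   ]
top jar 0.76 245 128 287 [0.332 0.426 0.   ]
top lamp_arm 0.66 252 377 202 [ 0.325 -0.405  0.   ]
```

View pics/scene0.png

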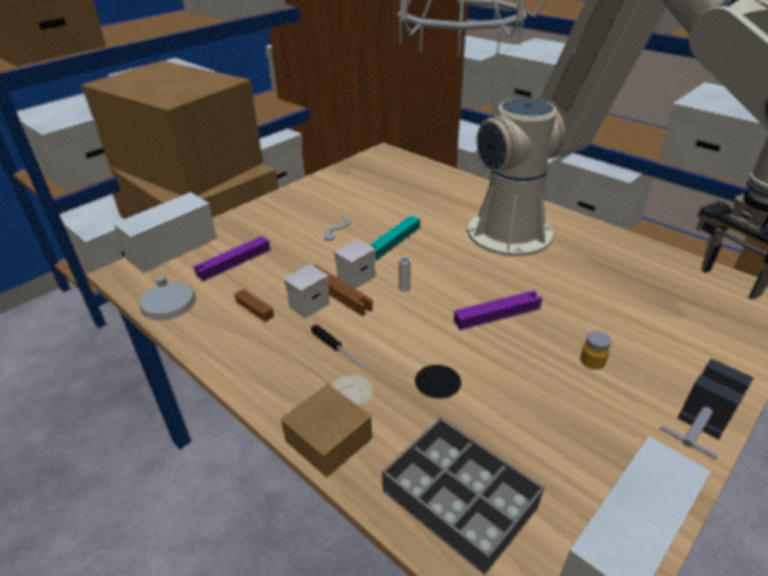

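View pics/top0.png

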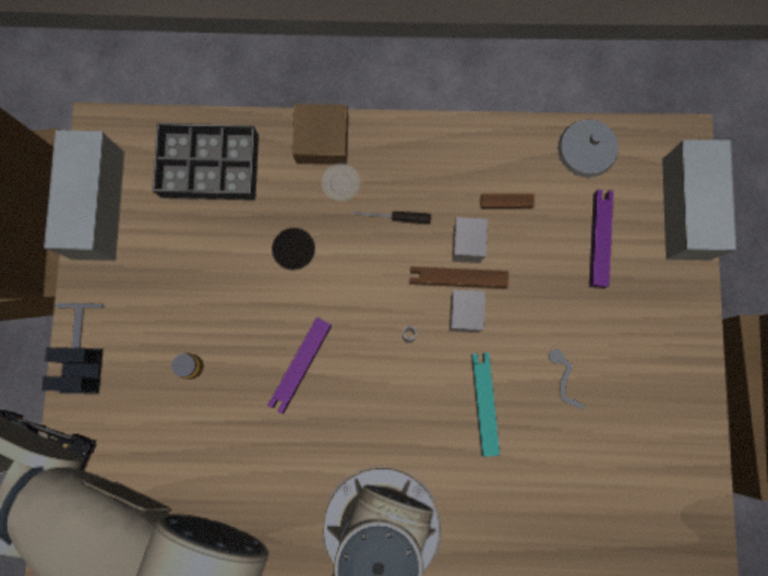

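```bash
python3 - <<'E'
from h import *
save('top','topz.png',(130,250,150,370),3.5)
save('scene','scenez.png',(130,290,160,360),4)
E
```

```text
(no output)
```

View pics/topz.png

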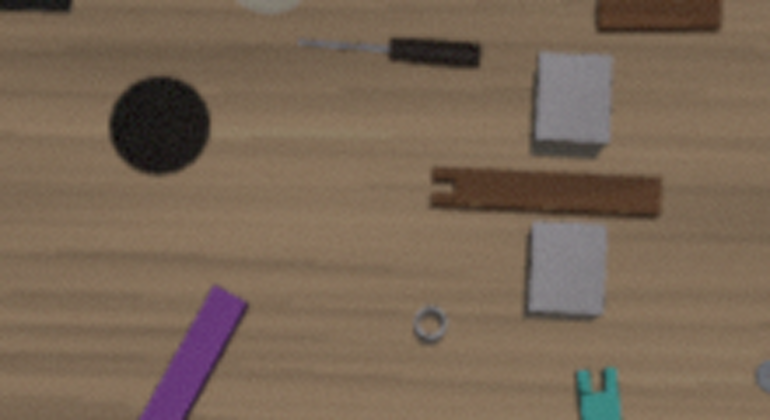

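View pics/scenez.png

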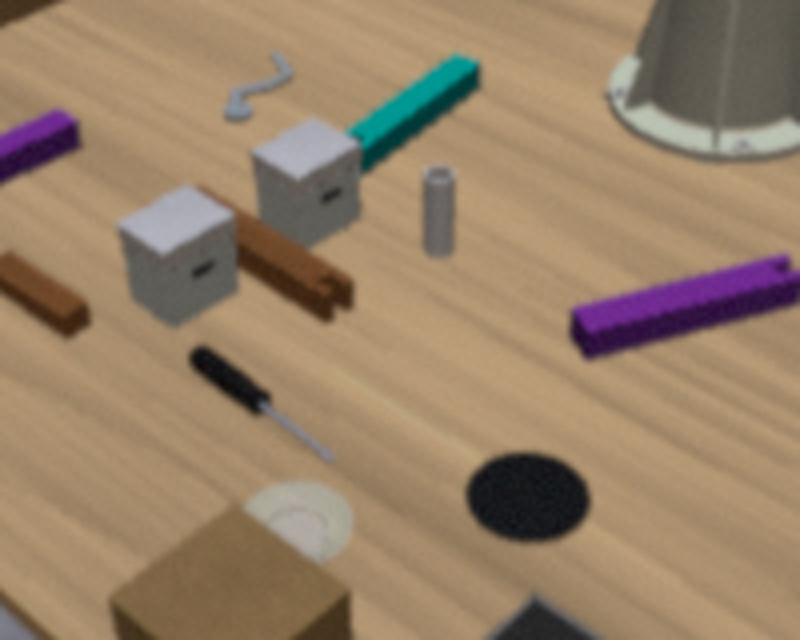

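The brown prop lies between the cartons: crop corners at fork (432,168)/(431,208) and foot (661,178)/(660,217). The pad is at (160,125). Next I measure them.

```bash
python3 - <<'E'
from h import *
c=robot.capture('top')
f=lambda x,y:((x+.5)/3.5-.5+150,(y+.5)/3.5-.5+130)
for n,x,y,z in[('fkA',432,168,.036),('fkB',431,208,.036),('ftA',661,178,.036),('ftB',660,217,.036),('pad',160,125,0),('c1a',540,52,.09),('c1b',612,55,.09),('c1c',608,142,.09),('c1d',534,140,.09),('c2a',531,222,.09),('c2b',605,226,.09),('c2c',602,314,.09),('c2d',528,312,.09),('ring/sleeve',430,324,.09),('sdtip',298,42,0),('sdh',480,55,0.02)]:
    print(n,toz(c,*f(x,y),z).round(4))
c2=robot.capture('scene')
g=lambda x,y:((x+.5)/4-.5+160,(y+.5)/4-.5+130)
print('pad s',toz(c2,*g(528,497),0),'sleeve',toz(c2,*g(439,250),0))
# pad by contour
for n,cc in(('top',c),('scene',c2)):
    m=robot.masks_of(n,'pad')[0]['pixels'];ys,xs=np.nonzero(m)
    p=np.array([toz(cc,x,y) for x,y in zip(xs,ys)]);print(n,p.mean(0),(p.max(0)+p.min(0))/2)
f=c['frame'][130:250,150:370].astype(int)
br=(f[:,:,0]-f[:,:,2]>25)&(f.sum(2)<270)
print(robot.observe())
E
```

```text
fkA [ 0.5643 -0.0548  0.036 ]
fkB [ 0.5254 -0.0545  0.036 ]
ftA [ 0.559  -0.2737  0.036 ]
ftB [ 0.5212 -0.2726  0.036 ]
pad [0.6086 0.2131 0.    ]
c1a [ 0.6666 -0.1527  0.09  ]
c1b [ 0.665  -0.2198  0.09  ]
c1c [ 0.582  -0.2162  0.09  ]
c1d [ 0.5825 -0.1477  0.09  ]
c2a [ 0.5055 -0.1454  0.09  ]
c2b [ 0.5032 -0.2134  0.09  ]
c2c [ 0.422  -0.2106  0.09  ]
c2d [ 0.4223 -0.1432  0.09  ]
ring/sleeve [ 0.4094 -0.054   0.09  ]
sdtip [0.6956 0.0795 0.    ]
sdh [ 0.6808 -0.1003  0.02  ]
pad s [0.60923469 0.21854639 0.        ] sleeve [ 0.41335577 -0.04950066  0.        ]
top [ 6.06950180e-01  2.15843125e-01 -2.16981699e-18] [0.60652609 0.21459301 0.        ]
scene [ 6.08865880e-01  2.18779153e-01 -3.45041891e-18] [0.60760825 0.21762297 0.        ]
{'clock': 1.5, 'joints': array([ 7.25705403e+01,  2.02261864e+01,  9.35870859e+01, -7.87711346e-04,
        6.61875034e+01, -1.36447458e-01]), 'qd': array([-0.04402266, -0.02062917,  0.05460507, -0.11667989, -0.05542117,
        0.01172012]), 'tau': array([-1.06447027e-03, -5.93754494e+01, -3.34563911e+01,  6.96236221e-02,
        1.58862141e-02, -1.25058295e-05]), 'tcp_pos': array([0.18578068, 0.59675316, 0.21457331]), 'orientation': array([[ 2.97253130e-01,  9.54798710e-01,  7.94489722e-06],
       [ 9.54798710e-01, -2.97253130e-01, -1.66849945e-05],
       [-1.35691656e-05,  1.25454444e-05, -1.00000000e+00]]), 'contact_force': array([-0.33259346, -0.08887953,  0.67246499]), 'moment': array([-0.03137764, -0.03420643,  0.05279536]), 'width': 0.09164902325411581}
```

```bash
cat >> h.py <<'E'
from scipy.spatial.transform import Rotation as Ro
def tool(u,phi):
    u=np.array([u[0],u[1],0.]);u/=np.linalg.norm(u);ph=np.radians(phi)
    z=np.cos(ph)*u-np.sin(ph)*np.array([0,0,1]);x=np.cross(u,[0,0,1]);return np.column_stack([x,np.cross(z,x),z])
def rel(p0,R0,p,R):
    s=R0.T@(np.array(p)-p0)/.1; r=Ro.from_matrix(R0.T@R).as_rotvec()/1.5
    return np.r_[s,r].round(3)
def state():
    o=robot.observe();print('t',round(o['clock'],2),'tcp',o['tcp_pos'].round(4),'z',o['orientation'][:,2].round(3),'x',o['orientation'][:,0].round(3),'F',o['contact_force'].round(1),'w',round(o['width'],4),'q',o['joints'].round(1));return o
E
python3 - <<'E'
from h import *
o=state()
print(tool([.0225,1],60))
print(rel(o['tcp_pos'],o['orientation'],[.541,-.33,.25],tool([.0225,1],60)).tolist())
E
```

```text
t 1.5 tcp [0.1858 0.5968 0.2146] z [ 0. -0. -1.] x [ 0.297  0.955 -0.   ] F [-0.3 -0.1  0.7] w 0.0916 q [72.6 20.2 93.6 -0.  66.2 -0.1]
[[ 0.99974697 -0.01948064  0.01124715]
 [-0.02249431 -0.86580627  0.49987349]
 [ 0.         -0.5        -0.8660254 ]]
[-7.793, 6.146, -0.354, 0.299, 0.225, 0.84]
```

{"name": "play_rows", "arguments": {
  "steps": [
    [-1, 0.79, -0.05, 0, 0, 0, -1],
    [-1, 0.79, -0.05, 0, 0, 0, -1]
  ]
}}

```text
clock: 1.75
tcp_pos: [0.2307, 0.479, 0.2192]
orientation: [[0.296, 0.955, 0.0], [0.955, -0.296, -0.0], [-0.0, 0.0, -1.0]]
contact_force: [1.0, 0.9, -0.2]
width: 0.0916
```

{"name": "play_rows", "arguments": {
  "steps": [
    [-1, 0.79, -0.05, 0, 0, 0, -1],
    [-1, 0.79, -0.05, 0, 0, 0, -1]
  ]
}}

```text
clock: 2.0
tcp_pos: [0.2758, 0.3619, 0.2246]
orientation: [[0.297, 0.955, 0.001], [0.955, -0.297, 0.0], [0.001, 0.0, -1.0]]
contact_force: [1.6, 0.9, 0.7]
width: 0.0915
```

{"name": "play_rows", "arguments": {
  "steps": [
    [-1, 0.79, -0.05, 0, 0, 0, -1],
    [-1, 0.79, -0.05, 0, 0, 0, -1]
  ]
}}

```text
clock: 2.25
tcp_pos: [0.3206, 0.2453, 0.2297]
orientation: [[0.297, 0.955, 0.001], [0.955, -0.297, 0.001], [0.001, 0.001, -1.0]]
contact_force: [1.2, 0.5, 0.3]
width: 0.0917
```

{"name": "play_rows", "arguments": {
  "steps": [
    [-1, 0.79, -0.05, 0, 0, 0, -1],
    [-1, 0.79, -0.05, 0, 0, 0, -1]
  ]
}}

```text
clock: 2.5
tcp_pos: [0.3655, 0.1286, 0.2347]
orientation: [[0.297, 0.955, 0.001], [0.955, -0.297, 0.0], [0.001, 0.001, -1.0]]
contact_force: [1.4, 0.0, 0.7]
width: 0.0921
```

{"name": "play_rows", "arguments": {
  "steps": [
    [-1, 0.79, -0.05, 0, 0, 0, -1],
    [-1, 0.79, -0.05, 0, 0, 0, -1]
  ]
}}

```text
clock: 2.75
tcp_pos: [0.4103, 0.0118, 0.2397]
orientation: [[0.297, 0.955, 0.001], [0.955, -0.297, 0.0], [0.001, 0.001, -1.0]]
contact_force: [0.9, 0.9, 0.1]
width: 0.0922
```

```bash
python3 - <<'E'
from h import *
o=state()
print(rel(o['tcp_pos'],o['orientation'],[.541,-.33,.25],tool([.0225,1],50)).tolist())
E
```

```text
t 2.75 tcp [0.4103 0.0118 0.2397] z [ 0.001  0.    -1.   ] x [0.297 0.955 0.001] F [0.9 0.9 0.1] w 0.0922 q [  1.4  -1.3 116.4   0.   64.8 -71.3]
[-2.874, 2.264, -0.102, 0.398, 0.299, 0.824]
```

{"name": "play_rows", "arguments": {
  "steps": [
    [-1, 0.79, -0.1, 0, 0, 0.84, -1],
    [-1, 0.79, -0.1, 0, 0, 0.84, -1],
    [-1, 0.79, -0.1, 0, 0, 0.84, -1],
    [-1, 0.79, -0.1, 0, 0, 0.84, -1],
    [-1, 0.79, -0.1, 0, 0, 0.84, -1],
    [-1, 0.79, -0.1, 0, 0, 0.84, -1],
    [-1, 0.79, -0.1, 0, 0, 0.84, -1],
    [-1, 0.79, -0.1, 0, 0, 0.84, -1]
  ]
}}

```text
clock: 3.75
tcp_pos: [0.4555, -0.1052, 0.2492]
orientation: [[1.0, 0.01, 0.0], [0.01, -1.0, -0.0], [0.0, 0.0, -1.0]]
contact_force: [-0.5, -0.1, 0.7]
width: 0.0918
```

```bash
python3 - <<'E'
from h import *
o=state()
print(rel(o['tcp_pos'],o['orientation'],[.541,-.33,.25],tool([.0225,1],50)).tolist())
E
```

```text
t 3.75 tcp [ 0.4555 -0.1052  0.2492] z [ 0. -0. -1.] x [1.   0.01 0.  ] F [-0.5 -0.1  0.7] w 0.0918 q [-13.2   3.9 109.8   0.   66.3 -13.8]
[0.833, 2.256, -0.008, 0.465, 0.007, 0.021]
```

{"name": "play_rows", "arguments": {
  "steps": [
    [0.4, 1, 0, 0.2, 0, 0.021, -1],
    [0.4, 1, 0, 0.2, 0, 0.021, -1],
    [0.4, 1, 0, 0.2, 0, 0.021, -1]
  ]
}}

```text
clock: 4.12
tcp_pos: [0.4967, -0.2098, 0.2472]
orientation: [[1.0, -0.026, 0.002], [-0.025, -0.955, 0.297], [-0.005, -0.297, -0.955]]
contact_force: [0.1, 0.2, -0.4]
width: 0.092
```

```bash
python3 - <<'E'
from h import *
o=state()
print(rel(o['tcp_pos'],o['orientation'],[.541,-.33,.25],tool([.0225,1],50)).tolist())
E
```

```text
t 4.12 tcp [ 0.4967 -0.2098  0.2472] z [ 0.002  0.297 -0.955] x [ 1.    -0.025 -0.005] F [ 0.1  0.2 -0.4] w 0.092 q [-32.7  16.1  97.2  15.   76.5 -36. ]
[0.473, 1.127, -0.383, 0.264, 0.002, -0.003]
```

{"name": "play_rows", "arguments": {
  "steps": [
    [0.45, 0.9, -0.6, 0.32, 0.002, -0.003, -1],
    [0.45, 0.9, -0.6, 0.32, 0.002, -0.003, -1],
    [0.45, 0.9, -0.6, 0.32, 0.002, -0.003, -1],
    [0.45, 0.9, -0.6, 0.32, 0.002, -0.003, -1]
  ]
}}

```text
clock: 4.62
tcp_pos: [0.5386, -0.3097, 0.2772]
orientation: [[1.0, -0.016, 0.012], [-0.02, -0.71, 0.704], [-0.002, -0.704, -0.71]]
contact_force: [1.2, -0.6, -1.7]
width: 0.0919
```

```bash
python3 - <<'E'
from h import *
o=state()
T=tool([.0225,1],45); g=np.array([.5402,-.254,.027]); p=g+.019*T[:,2]
print(rel(o['tcp_pos'],o['orientation'],p-.1*T[:,2],T).tolist(),rel(o['tcp_pos'],o['orientation'],p,T).tolist())
E
```

```text
t 4.62 tcp [ 0.5386 -0.3097  0.2772] z [ 0.012  0.704 -0.71 ] x [ 1.    -0.02  -0.002] F [ 1.2 -0.6 -1.7] w 0.0919 q [-46.6  35.7  74.3  30.4 103.4 -47.3]
[0.009, 1.37, 1.358, 0.002, 0.002, 0.0] [0.012, 1.366, 2.358, 0.002, 0.002, 0.0]
```

{"name": "play_rows", "arguments": {
  "steps": [
    [0.005, 1, 1, 0.002, 0.002, 0, -1],
    [0.005, 1, 1, 0.002, 0.002, 0, -1],
    [0.005, 1, 1, 0.002, 0.002, 0, -1],
    [0.005, 1, 1, 0.002, 0.002, 0, -1]
  ]
}}

```text
clock: 5.12
tcp_pos: [0.5402, -0.3092, 0.1395]
orientation: [[1.0, -0.012, 0.016], [-0.02, -0.709, 0.705], [0.003, -0.705, -0.709]]
contact_force: [-0.3, -0.1, 1.1]
width: 0.0918
```

```bash
python3 - <<'E'
from h import *
o=state()
T=tool([.0225,1],45); g=np.array([.5402,-.254,.027]); p=g+.019*T[:,2]
print(rel(o['tcp_pos'],o['orientation'],p-.1*T[:,2],T).tolist(),rel(o['tcp_pos'],o['orientation'],p,T).tolist())
save('scene','s1.png',(80,280,120,360),3)
E
```

```text
t 5.12 tcp [ 0.5402 -0.3092  0.1395] z [ 0.016  0.705 -0.709] x [ 1.    -0.02   0.003] F [-0.3 -0.1  1.1] w 0.0918 q [-46.6  43.2  79.   29.8  92.6 -53.7]
[-0.013, 0.404, 0.377, 0.002, -0.0, 0.002] [-0.013, 0.401, 1.377, 0.002, -0.0, 0.002]
```

View pics/s1.png

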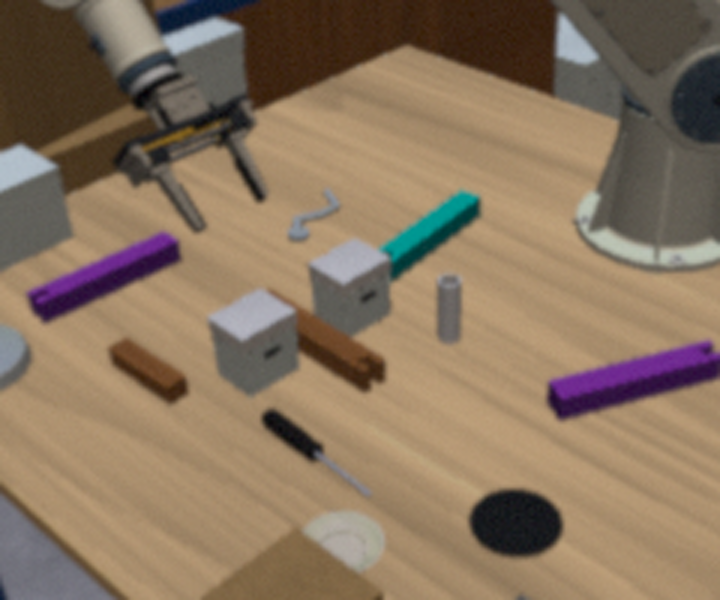

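The open gripper is poised behind the foot end at (190,190), pitched 45° toward it, and the jaws straddle it. Now I move in.

{"name": "play_rows", "arguments": {
  "steps": [
    [-0.01, 0.4, 0.35, 0.002, 0, 0.002, -1],
    [-0.01, 0.4, 0.38, 0.002, 0, 0.002, -1],
    [-0.012, 0.4, 0.7, 0.002, 0, 0.002, -1],
    [-0.012, 0.4, 1, 0.002, 0, 0.002, -1],
    [-0.012, 0.4, 1, 0.002, 0, 0.002, -1]
  ]
}}

```text
clock: 5.8
tcp_pos: [0.54, -0.267, 0.041]
orientation: [[1.0, -0.016, 0.016], [-0.022, -0.706, 0.708], [0.0, -0.708, -0.706]]
contact_force: [0.6, 0.4, -0.5]
width: 0.0918
```

{"name": "play_rows", "arguments": {
  "steps": [
    [0, 0, 0.2, 0, 0, 0, -1],
    [0, 0, 0.37, 0, 0, 0, -1],
    [0, 0, 0.37, 0, 0, 0, -1]
  ]
}}

```text
clock: 6.18
tcp_pos: [0.5397, -0.2406, 0.0123]
orientation: [[1.0, -0.017, 0.015], [-0.023, -0.705, 0.708], [-0.001, -0.709, -0.706]]
contact_force: [-0.1, -0.1, -0.2]
width: 0.0919
```

```bash
python3 - <<'E'
from h import *
o=state()
T=tool([.0225,1],45); g=np.array([.5402,-.254,.027]); p=g+.019*T[:,2]
print(p,rel(o['tcp_pos'],o['orientation'],p,T).tolist())
save('top','t1.png',(130,250,230,370),4)
E
```

```text
t 6.17 tcp [ 0.5397 -0.2406  0.0123] z [ 0.015  0.708 -0.706] x [ 1.    -0.023 -0.001] F [-0.1 -0.1 -0.2] w 0.0919 q [-43.   49.3  87.2  32.6  79.2 -58.3]
[ 0.54050221 -0.24056837  0.01356497] [0.008, -0.01, -0.008, -0.001, 0.0, -0.001]
```

View pics/t1.png

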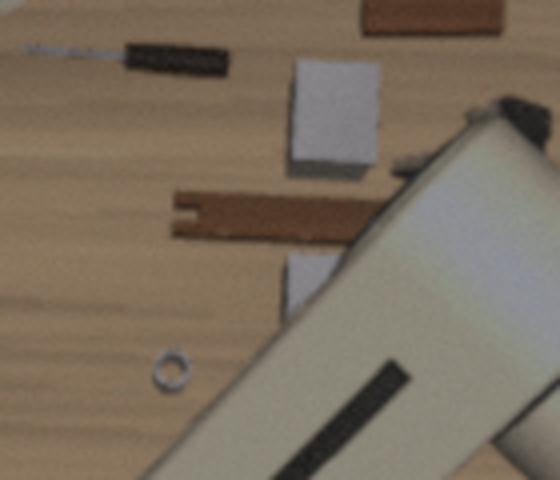

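Prop unmoved; fingers are clear of the carton (finger tip at (420,165)). Closing.

{"name": "play_rows", "arguments": {
  "steps": [
    [0, 0, 0, 0, 0, 0, 1],
    [0, 0, 0, 0, 0, 0, 1],
    [0, 0, 0, 0, 0, 0, 1],
    [0, 0, 0, 0, 0, 0, 1],
    [0, 0, 0, 0, 0, 0, 1]
  ]
}}

```text
clock: 6.85
tcp_pos: [0.5403, -0.242, 0.013]
orientation: [[1.0, -0.017, 0.017], [-0.024, -0.707, 0.707], [0.0, -0.707, -0.707]]
contact_force: [0.0, -0.2, -0.2]
width: 0.0436
```

```bash
cat >> h.py <<'E'
def arc(p0,R0,piv,axis,degs,lift=0.):
    # rotate tool about world line; print rows rel to current pose
    for d in degs:
        Q=Ro.from_rotvec(np.radians(d)*np.array(axis)/np.linalg.norm(axis)).as_matrix()
        p=piv+Q@(p0-piv)+[0,0,lift]
        print(d,rel(p0,R0,p,Q@R0).tolist())
E
python3 - <<'E'
from h import *
o=state()
u=np.array([.0225,1,0]);u/=np.linalg.norm(u);ax=-np.cross(u,[0,0,1])
print(ax)
arc(o['tcp_pos'],o['orientation'],np.array([.545,-.0535,0.]),ax,[4,8,12,16,20,24,28],.001)
E
```

```text
t 6.85 tcp [ 0.5403 -0.242   0.013 ] z [ 0.017  0.707 -0.707] x [ 1.    -0.024  0.   ] F [ 0.  -0.2 -0.2] w 0.0436 q [-43.   49.2  87.1  32.6  79.2 -58.3]
[-0.99974697  0.02249431 -0.        ]
4 [0.0, -0.11, -0.09, -0.047, 0.0, -0.0]
8 [0.0, -0.218, -0.166, -0.093, 0.0, -0.0]
12 [-0.0, -0.331, -0.234, -0.14, 0.0, -0.0]
16 [-0.0, -0.448, -0.294, -0.186, 0.0, -0.0]
20 [-0.0, -0.57, -0.345, -0.233, 0.0, -0.0]
24 [-0.0, -0.694, -0.389, -0.279, 0.0, -0.0]
28 [-0.0, -0.822, -0.423, -0.326, 0.0, -0.0]
```

{"name": "play_rows", "arguments": {
  "steps": [
    [0, 0, 0, 0, 0, 0, 1],
    [0, 0, 0, 0, 0, 0, 1],
    [0, 0, 0, 0, 0, 0, 1]
  ]
}}

```text
clock: 7.22
tcp_pos: [0.5404, -0.242, 0.013]
orientation: [[1.0, -0.017, 0.017], [-0.024, -0.707, 0.707], [0.0, -0.707, -0.707]]
contact_force: [0.1, -0.6, 0.4]
width: 0.0358
```

```bash
python3 - <<'E'
from h import *
o=state()
u=np.array([.0225,1,0]);u/=np.linalg.norm(u);ax=-np.cross(u,[0,0,1])
arc(o['tcp_pos'],o['orientation'],np.array([.545,-.0535,0.]),ax,[4,8,12,16,20,24,28],.001)
E
```

```text
t 7.22 tcp [ 0.5404 -0.242   0.013 ] z [ 0.017  0.707 -0.707] x [ 1.    -0.024  0.   ] F [ 0.1 -0.6  0.4] w 0.0358 q [-43.   49.2  87.1  32.6  79.2 -58.3]
4 [0.0, -0.11, -0.09, -0.047, 0.0, -0.0]
8 [0.0, -0.217, -0.166, -0.093, 0.0, -0.0]
12 [0.0, -0.33, -0.234, -0.14, 0.0, -0.0]
16 [0.0, -0.448, -0.294, -0.186, 0.0, -0.0]
20 [-0.0, -0.569, -0.346, -0.233, 0.0, -0.0]
24 [-0.0, -0.694, -0.389, -0.279, 0.0, -0.0]
28 [-0.0, -0.821, -0.423, -0.326, 0.0, -0.0]
```

{"name": "play_rows", "arguments": {
  "steps": [
    [0, -0.11, -0.09, -0.047, 0, 0, 1],
    [0, -0.217, -0.166, -0.093, 0, 0, 1],
    [0, -0.33, -0.234, -0.14, 0, 0, 1],
    [0, -0.448, -0.294, -0.186, 0, 0, 1],
    [0, -0.569, -0.346, -0.233, 0, 0, 1],
    [0, -0.694, -0.389, -0.279, 0, 0, 1],
    [0, -0.821, -0.423, -0.326, 0, 0, 1],
    [0, -0.821, -0.423, -0.326, 0, 0, 1]
  ]
}}

```text
clock: 8.22
tcp_pos: [0.5413, -0.2128, 0.102]
orientation: [[1.0, -0.02, 0.008], [-0.022, -0.956, 0.292], [0.002, -0.292, -0.956]]
contact_force: [1.5, 0.0, -1.5]
width: 0.0362
```

```bash
python3 - <<'E'
from h import *
o=state()
u=np.array([.0225,1,0]);u/=np.linalg.norm(u);ax=-np.cross(u,[0,0,1])
arc(o['tcp_pos'],o['orientation'],np.array([.545,-.0535,0.]),ax,[4,8,12,16,20,24,28],.0)
save('scene','s2.png',(80,280,120,360),3)
E
```

```text
t 8.22 tcp [ 0.5413 -0.2128  0.102 ] z [ 0.008  0.292 -0.956] x [ 1.    -0.022  0.002] F [ 1.5  0.  -1.5] w 0.0362 q [-30.7  28.3  99.3  16.8  61.9 -38.7]
4 [0.0, -0.104, -0.082, -0.047, -0.0, -0.0]
8 [0.0, -0.212, -0.157, -0.093, -0.0, -0.0]
12 [0.001, -0.326, -0.224, -0.14, -0.0, -0.0]
16 [0.001, -0.445, -0.282, -0.186, -0.0, -0.0]
20 [0.001, -0.567, -0.333, -0.233, -0.0, -0.0]
24 [0.001, -0.692, -0.374, -0.279, -0.0, -0.0]
28 [0.001, -0.82, -0.407, -0.326, -0.0, -0.0]
```

View pics/s2.png

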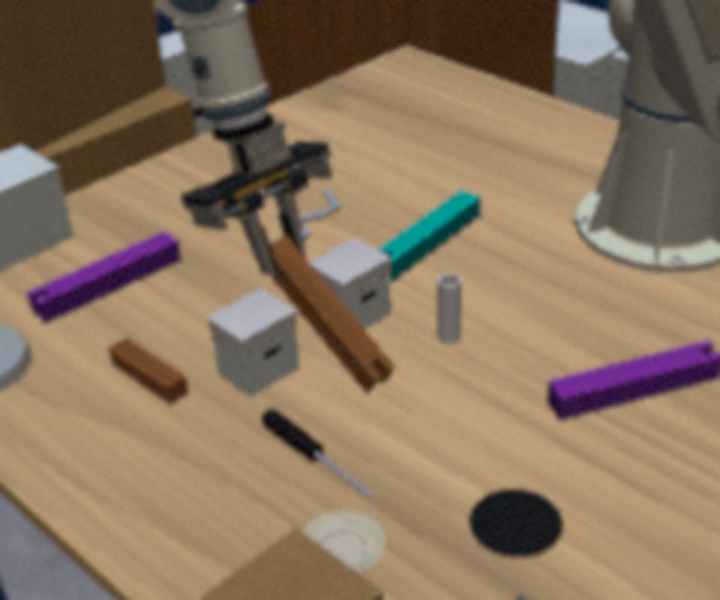

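The foot is lifted in the grip at (285,250), and the fork is on the bench at (375,375). I continue.

{"name": "play_rows", "arguments": {
  "steps": [
    [0, -0.104, -0.082, -0.047, 0, 0, 1],
    [0, -0.212, -0.157, -0.093, 0, 0, 1],
    [0, -0.326, -0.224, -0.14, 0, 0, 1],
    [0, -0.445, -0.282, -0.186, 0, 0, 1],
    [0, -0.567, -0.333, -0.233, 0, 0, 1],
    [0, -0.692, -0.374, -0.279, 0, 0, 1],
    [0, -0.82, -0.407, -0.326, 0, 0, 1],
    [0, -0.82, -0.407, -0.326, 0, 0, 1]
  ]
}}

```text
clock: 9.28
tcp_pos: [0.5441, -0.1477, 0.1648]
orientation: [[1.0, -0.022, -0.003], [-0.022, -0.981, -0.193], [0.002, 0.193, -0.981]]
contact_force: [2.0, -4.0, 7.0]
width: 0.0358
```

```bash
python3 - <<'E'
from h import *
o=state()
u=np.array([.0225,1,0]);u/=np.linalg.norm(u);ax=-np.cross(u,[0,0,1])
arc(o['tcp_pos'],o['orientation'],np.array([.545,-.0535,0.]),ax,[4,8,12,16,20,24,28,32],.0)
save('scene','s3.png',(80,280,120,360),3)
E
```

```text
t 9.28 tcp [ 0.5441 -0.1477  0.1648] z [-0.003 -0.193 -0.981] x [ 1.    -0.022  0.002] F [ 2. -4.  7.] w 0.0358 q [ -8.3  17.3 105.9 -13.3  56.1   0.3]
4 [0.0, -0.103, -0.083, -0.047, 0.0, -0.0]
8 [0.0, -0.212, -0.159, -0.093, 0.0, -0.0]
12 [0.0, -0.326, -0.227, -0.14, 0.0, -0.0]
16 [0.0, -0.444, -0.287, -0.186, 0.0, -0.0]
20 [0.001, -0.566, -0.338, -0.233, 0.0, -0.0]
24 [0.001, -0.691, -0.381, -0.279, 0.0, -0.0]
28 [0.001, -0.819, -0.415, -0.326, 0.0, -0.001]
32 [0.001, -0.949, -0.44, -0.372, 0.0, -0.001]
```

View pics/s3.png

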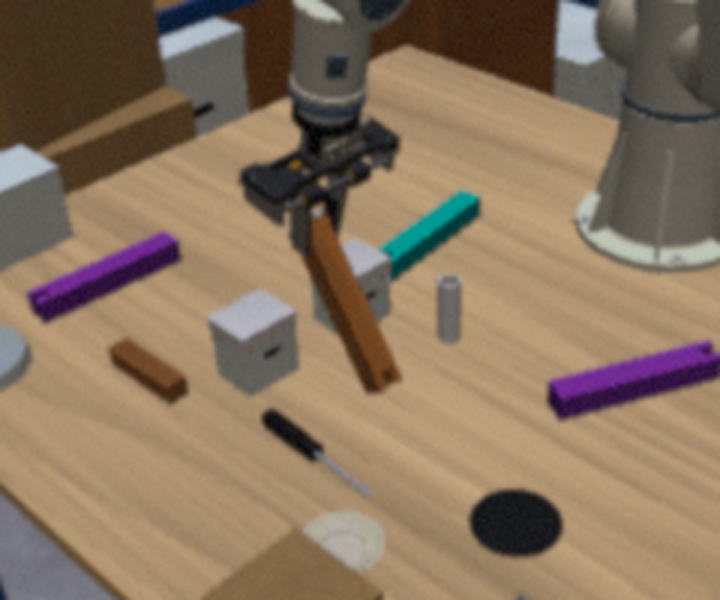

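{"name": "play_rows", "arguments": {
  "steps": [
    [0, -0.103, -0.093, -0.047, 0, 0, 1],
    [0, -0.212, -0.169, -0.093, 0, 0, 1],
    [0, -0.326, -0.237, -0.14, 0, 0, 1],
    [0, -0.444, -0.297, -0.186, 0, 0, 1],
    [0, -0.566, -0.348, -0.233, 0, 0, 1],
    [0, -0.695, -0.39, -0.279, 0, 0, 1],
    [0, -0.824, -0.424, -0.326, 0, 0, 1]
  ]
}}

```text
clock: 10.2
tcp_pos: [0.5457, -0.0596, 0.1918]
orientation: [[1.0, -0.02, -0.016], [-0.025, -0.773, -0.634], [0.0, 0.634, -0.773]]
contact_force: [0.0, 0.2, 13.4]
width: 0.0358
```

```bash
python3 - <<'E'
from h import *
o=state()
u=np.array([.0225,1,0]);u/=np.linalg.norm(u);ax=-np.cross(u,[0,0,1])
z=o['orientation'][:,2];print('phi',np.degrees(np.arctan2(-z[2],z[:2]@u[:2])))
save('scene','s4.png',(80,280,120,360),3)
save('top','t4.png',(130,250,150,370),3.5)
E
```

```text
t 10.2 tcp [ 0.5457 -0.0596  0.1918] z [-0.016 -0.634 -0.773] x [ 1.    -0.025  0.   ] F [ 0.   0.2 13.4] w 0.0358 q [ 16.8  22.8 104.8 -39.4  71.7  37.6]
phi 129.34521762951044
```

View pics/s4.png

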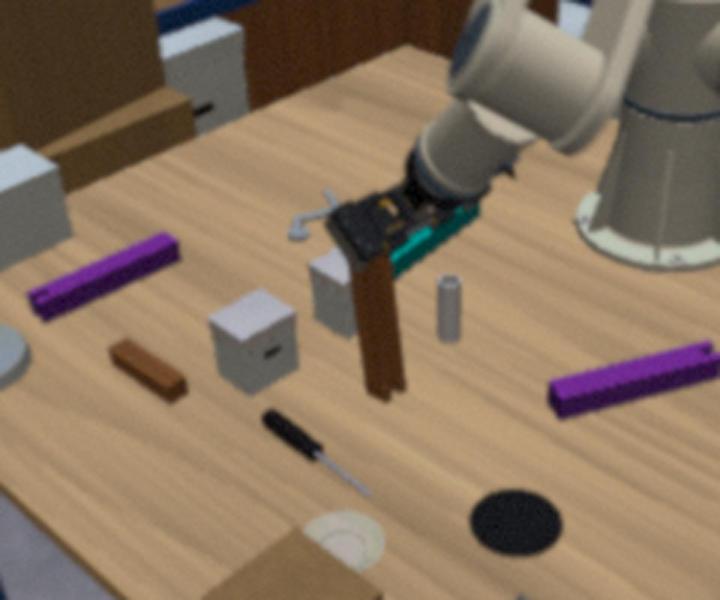

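View pics/t4.png

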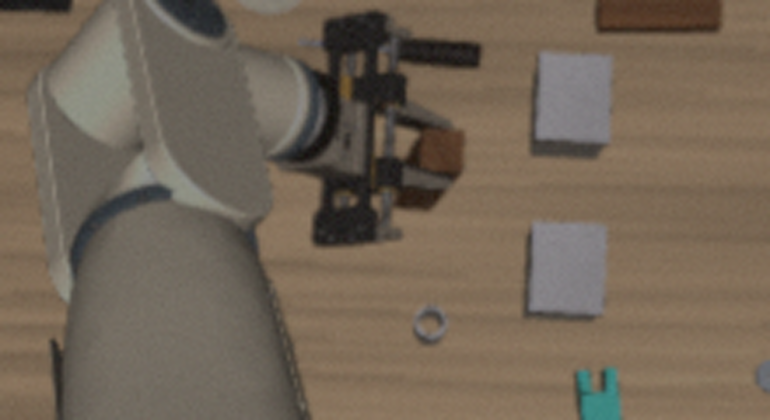

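```bash
cat >> h.py <<'E'
def overlay(n,out,box,scale,fork,a,w):
    """fork: fork end centre, a: unit axis fork->foot, w: prong lateral unit"""
    c=robot.capture(n);a=np.array(a,float);w=np.array(w,float);t=np.cross(a,w)
    f=cv2.resize(c['frame'][:,:,::-1][box[0]:box[1],box[2]:box[3]],None,fx=scale,fy=scale,interpolation=cv2.INTER_CUBIC)
    q=lambda P:tuple(int(round((v+.5)*scale)) for v in(proj(c,P)[0]-box[2],proj(c,P)[1]-box[0]))
    for s in(0,.22):
        k=[q(fork+a*s+.018*(i*w+j*t)) for i,j in((1,1),(1,-1),(-1,-1),(-1,1))]
        for i in range(4): cv2.line(f,k[i],k[(i+1)%4],(0,255,0) if s else (255,255,0),1)
    for i,j in((1,1),(1,-1),(-1,-1),(-1,1)):
        cv2.line(f,q(fork+.018*(i*w+j*t)),q(fork+a*.22+.018*(i*w+j*t)),(0,0,255),1)
    cv2.imwrite('pics/'+out,f);return c
E
python3 - <<'E'
from h import *
u=np.array([.0225,1,0]);u/=np.linalg.norm(u);w=np.cross(u,[0,0,1])
al=np.radians(84.3); a=-np.cos(al)*u+np.sin(al)*np.array([0,0,1])
t=np.sin(al)*u+np.cos(al)*np.array([0,0,1]) # toward +u
fork=np.array([.545,-.0535,0])+.018*t
overlay('scene','o4.png',(140,230,200,290),7,fork,a,w)
overlay('top','o4t.png',(130,210,230,330),7,fork,a,w)
E
```

View pics/o4.png

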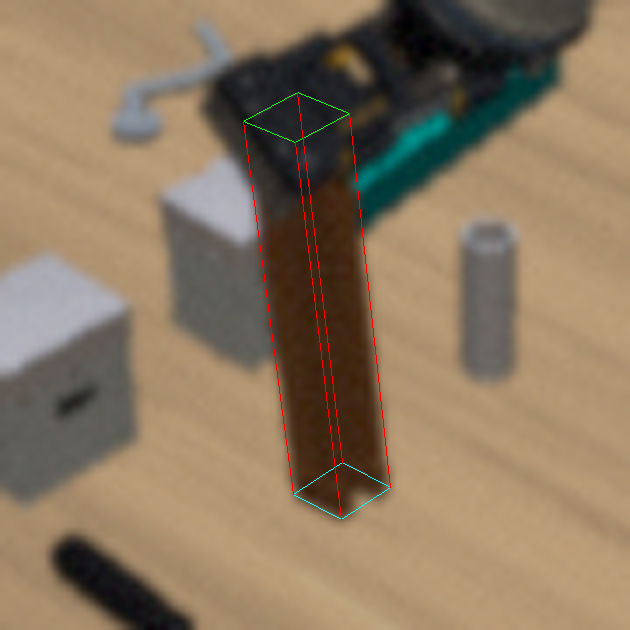

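View pics/o4t.png

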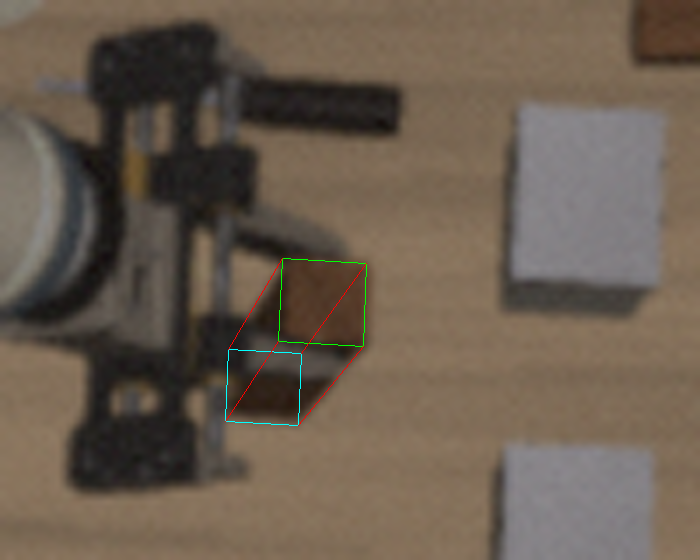

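```bash
python3 - <<'E'
from h import *
o=state()
u=np.array([.0225,1,0]);u/=np.linalg.norm(u);ax=-np.cross(u,[0,0,1])
piv=np.array([.545,-.0535,0.])
arc(o['tcp_pos'],o['orientation'],piv,ax,[2,4,5.7],.0005)
d=np.radians(5.7);Q=Ro.from_rotvec(d*ax).as_matrix()
p=piv+Q@(o['tcp_pos']-piv)+[0,0,.0005];R=Q@o['orientation']
print(p)
S=np.array([.5454,-.0355,0])
for y in(3.2,6.4,9.5,12.7):
    Y=Ro.from_euler('z',-y,degrees=True).as_matrix()
    print(y,rel(p,R,S+Y@(p-S),Y@R).tolist())
E
```

```text
t 10.4 tcp [ 0.5461 -0.0594  0.1916] z [-0.015 -0.633 -0.774] x [ 1.    -0.024  0.   ] F [ 0.6 -0.8 17. ] w 0.0359 q [ 16.8  22.8 104.7 -39.3  71.6  37.5]
2 [-0.0, -0.048, -0.047, -0.023, 0.0, 0.0]
4 [-0.0, -0.101, -0.088, -0.047, 0.0, 0.0]
5.7 [-0.0, -0.147, -0.122, -0.066, 0.0, 0.0]
[ 0.54654745 -0.04037501  0.19174765]
3.2 [-0.003, 0.0, 0.0, -0.0, -0.026, 0.026]
6.4 [-0.005, 0.001, 0.001, -0.0, -0.053, 0.053]
9.5 [-0.008, 0.001, 0.001, -0.0, -0.078, 0.078]
12.7 [-0.011, 0.001, 0.001, -0.0, -0.104, 0.105]
```

{"name": "play_rows", "arguments": {
  "steps": [
    [0, -0.044, -0.053, -0.023, 0, 0, 1],
    [0, -0.096, -0.096, -0.047, 0, 0, 1],
    [0, -0.142, -0.13, -0.066, 0, 0, 1],
    [0, -0.142, -0.13, -0.066, 0, 0, 1],
    [0, -0.142, -0.13, -0.066, 0, 0, 1],
    [0, -0.142, -0.13, -0.066, 0, 0, 1]
  ]
}}

```text
clock: 11.15
tcp_pos: [0.5462, -0.0404, 0.1918]
orientation: [[1.0, -0.017, -0.018], [-0.025, -0.709, -0.705], [-0.0, 0.705, -0.709]]
contact_force: [3.2, -0.1, 8.8]
width: 0.0359
```

```bash
python3 - <<'E'
from h import *
o=state();z=o['orientation'][:,2];u=np.array([.0225,1]);print('phi',np.degrees(np.arctan2(-z[2],z[:2]@u)))
E
```

```text
t 11.15 tcp [ 0.5462 -0.0404  0.1918] z [-0.018 -0.705 -0.709] x [ 1.    -0.025 -0.   ] F [ 3.2 -0.1  8.8] w 0.0359 q [ 20.9  25.8 103.6 -42.2  76.   42.5]
phi 134.84280447805634
```

{"name": "play_rows", "arguments": {
  "steps": [
    [-0.003, 0.003, -0.003, 0, -0.026, 0.026, 1],
    [-0.005, 0.003, -0.003, 0, -0.053, 0.053, 1],
    [-0.008, 0.003, -0.003, 0, -0.078, 0.078, 1],
    [-0.011, 0.003, -0.003, 0, -0.104, 0.105, 1],
    [-0.011, 0.003, -0.003, 0, -0.104, 0.105, 1],
    [-0.011, 0.003, -0.003, 0, -0.104, 0.105, 1],
    [-0.011, 0, 0, 0, -0.104, 0.105, 1]
  ]
}}

```text
clock: 12.02
tcp_pos: [0.5448, -0.0405, 0.1916]
orientation: [[0.97, -0.174, -0.173], [-0.245, -0.688, -0.684], [-0.0, 0.705, -0.709]]
contact_force: [2.0, -0.3, 11.5]
width: 0.0363
```

```bash
python3 - <<'E'
from h import *
o=state();x=o['orientation'][:,0];print('head',np.degrees(np.arctan2(-x[1],x[0])))
h=np.radians(14);u=np.array([np.sin(h),np.cos(h),0]);w=np.cross(u,[0,0,1])
fork=np.array([.5454,-.0355,0])
overlay('scene','o5.png',(140,230,200,290),7,fork,[0,0,1],w)
overlay('top','o5t.png',(130,210,230,330),7,fork,[0,0,1],w)
E
```

```text
t 12.03 tcp [ 0.5448 -0.0405  0.1916] z [-0.173 -0.684 -0.709] x [ 0.97  -0.245 -0.   ] F [ 2.  -0.3 11.5] w 0.0363 q [ 18.5  29.4  97.3 -36.7  83.2  47.2]
head 14.172080803525994
```

View pics/o5.png

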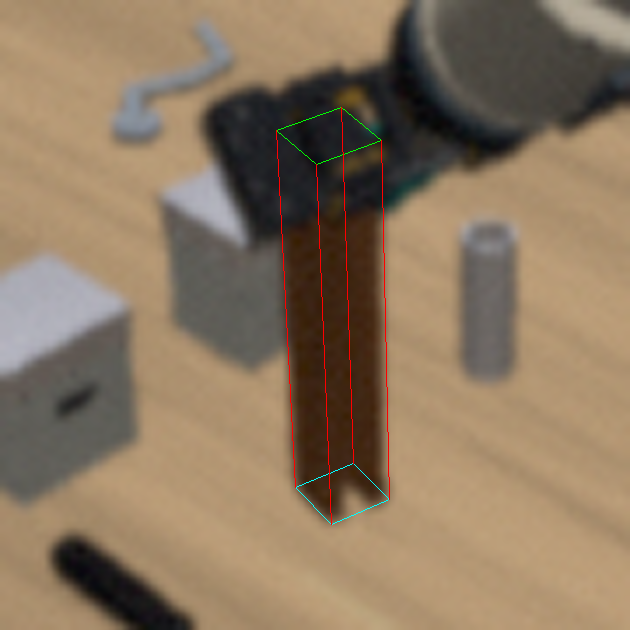

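View pics/o5t.png

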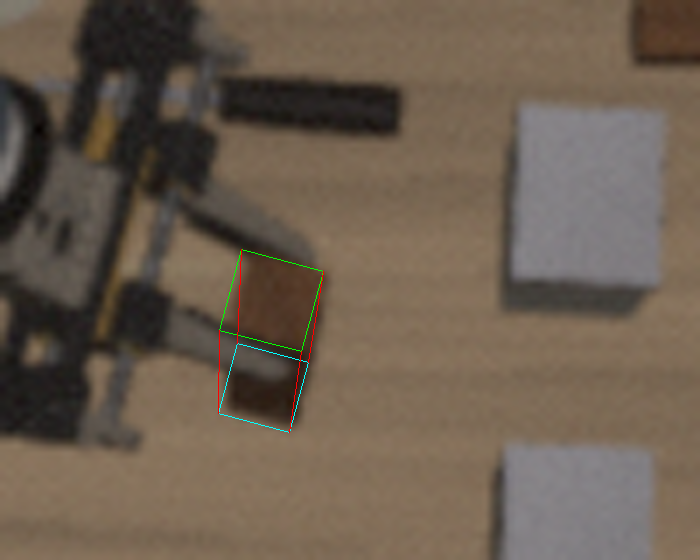

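{"name": "play_rows", "arguments": {
  "steps": [
    [0, 0.003, -0.003, 0, 0, 0, 1],
    [0, 0.003, -0.003, 0, 0, 0, 0.15],
    [0, 0.003, -0.003, 0, 0, 0, 0.0],
    [0, 0.003, -0.003, 0, 0, 0, -0.2],
    [0, 0.003, -0.003, 0, 0, 0, -0.5],
    [0, 0.003, -0.003, 0, 0, 0, -0.5],
    [0, 0.003, -0.003, 0, 0, 0, -0.5]
  ]
}}

```text
clock: 13.0
tcp_pos: [0.544, -0.0391, 0.1913]
orientation: [[0.97, -0.173, -0.171], [-0.243, -0.69, -0.682], [-0.0, 0.703, -0.711]]
contact_force: [1.0, 0.1, 0.5]
width: 0.0689
```

```bash
python3 - <<'E'
from h import *
o=state()
h=np.radians(14);u=np.array([np.sin(h),np.cos(h),0]);w=np.cross(u,[0,0,1])
fork=np.array([.5454,-.0355,0])
overlay('scene','o6.png',(140,230,200,290),7,fork,[0,0,1],w)
overlay('top','o6t.png',(130,210,230,330),7,fork,[0,0,1],w)
p0,R0=o['tcp_pos'],o['orientation']
g0=p0-.019*R0[:,2]; g1=np.array([.5433,-.0433,.2]);R1=tool(u,45)
rv=Ro.from_matrix(R0.T@R1).as_rotvec()
for s in np.linspace(.1,1,10):
    R=R0@Ro.from_rotvec(rv*s).as_matrix(); g=g0+(g1-g0)*s
    print(rel(p0,R0,g+.019*R[:,2],R).tolist())
E
```

```text
t 13.0 tcp [ 0.544  -0.0391  0.1913] z [-0.171 -0.682 -0.711] x [ 0.97  -0.243 -0.   ] F [1.  0.1 0.5] w 0.0689 q [ 18.7  29.3  97.4 -36.6  83.1  47.2]
[0.0, -0.02, 0.013, 0.104, -0.0, -0.0]
[0.001, -0.04, 0.022, 0.209, -0.0, -0.0]
[0.001, -0.059, 0.027, 0.313, -0.0, -0.0]
[0.001, -0.075, 0.027, 0.417, -0.0, -0.0]
[0.002, -0.088, 0.024, 0.522, -0.0, -0.0]
[0.002, -0.099, 0.017, 0.626, -0.0, -0.001]
[0.002, -0.105, 0.008, 0.73, -0.0, -0.001]
[0.003, -0.107, -0.004, 0.835, -0.0, -0.001]
[0.003, -0.105, -0.017, 0.939, -0.0, -0.001]
[0.003, -0.099, -0.031, 1.044, -0.0, -0.001]
```

View pics/o6.png

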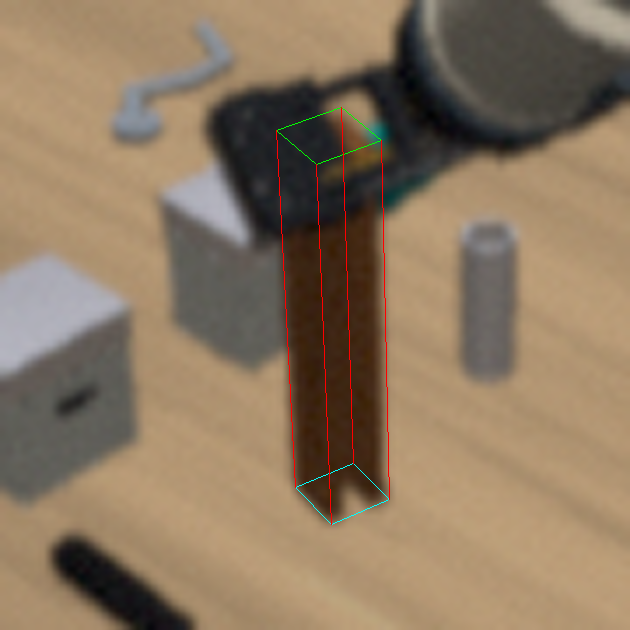

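View pics/o6t.png

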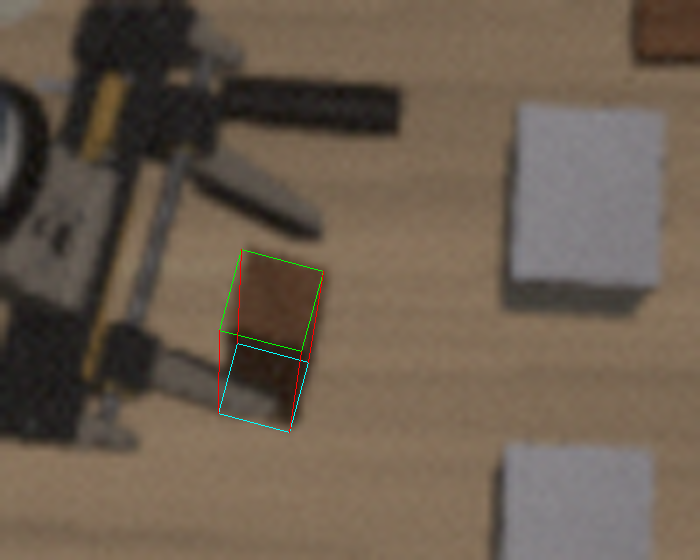

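Prop stands alone with both fingers clear of it. I turn the open gripper about the bar top.

{"name": "play_rows", "arguments": {
  "steps": [
    [0, -0.02, 0.013, 0.104, 0, 0, -0.6],
    [0.001, -0.04, 0.022, 0.209, 0, 0, -0.6],
    [0.001, -0.059, 0.027, 0.313, 0, 0, -0.6],
    [0.001, -0.075, 0.027, 0.417, 0, 0, -0.6],
    [0.002, -0.088, 0.024, 0.522, 0, 0, -0.6],
    [0.002, -0.099, 0.017, 0.626, 0, 0, -0.6],
    [0.002, -0.105, 0.008, 0.73, 0, 0, -0.6],
    [0.003, -0.107, -0.004, 0.835, 0, 0, -0.6],
    [0.003, -0.105, -0.017, 0.939, 0, 0, -0.6],
    [0.003, -0.105, -0.017, 0.939, 0, 0, -0.6],
    [0.003, -0.105, -0.017, 0.939, 0, 0, -0.6]
  ]
}}

```text
clock: 14.48
tcp_pos: [0.5464, -0.031, 0.1851]
orientation: [[0.97, -0.197, 0.142], [-0.243, -0.786, 0.568], [-0.0, -0.586, -0.81]]
contact_force: [0.2, -0.1, -0.2]
width: 0.0736
```

```bash
python3 - <<'E'
from h import *
o=state()
h=np.radians(14);u=np.array([np.sin(h),np.cos(h),0]);w=np.cross(u,[0,0,1])
fork=np.array([.5454,-.0365,0])
overlay('scene','o7.png',(140,230,200,290),7,fork,[0,0,1],w)
overlay('top','o7t.png',(130,210,230,330),7,fork,[0,0,1],w)
p0,R0=o['tcp_pos'],o['orientation']
g1=np.array([.5437,-.0433,.2]);R1=tool(u,45)
print(rel(p0,R0,g1+.019*R1[:,2],R1).tolist())
E
```

```text
t 14.47 tcp [ 0.5464 -0.031   0.1851] z [ 0.142  0.568 -0.81 ] x [ 0.97  -0.243 -0.   ] F [ 0.2 -0.1 -0.2] w 0.0736 q [-25.6  20.1 108.   39.   65.9 -32.3]
[0.003, -0.015, -0.007, 0.106, -0.0, -0.001]
```

View pics/o7.png

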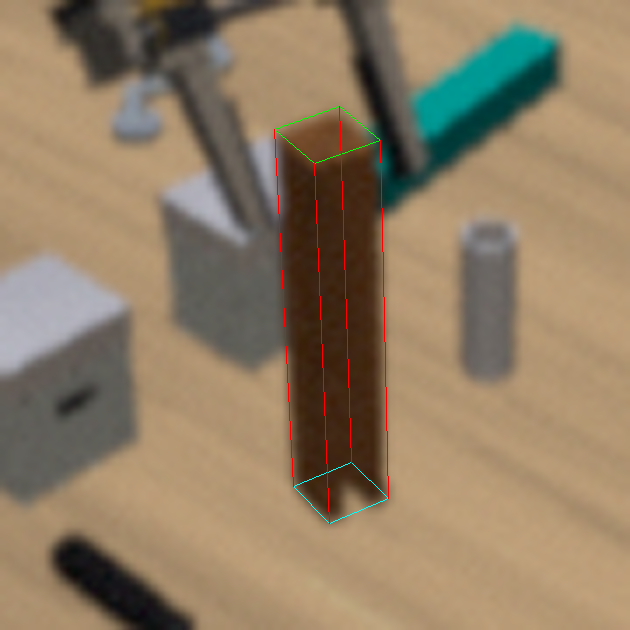

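View pics/o7t.png

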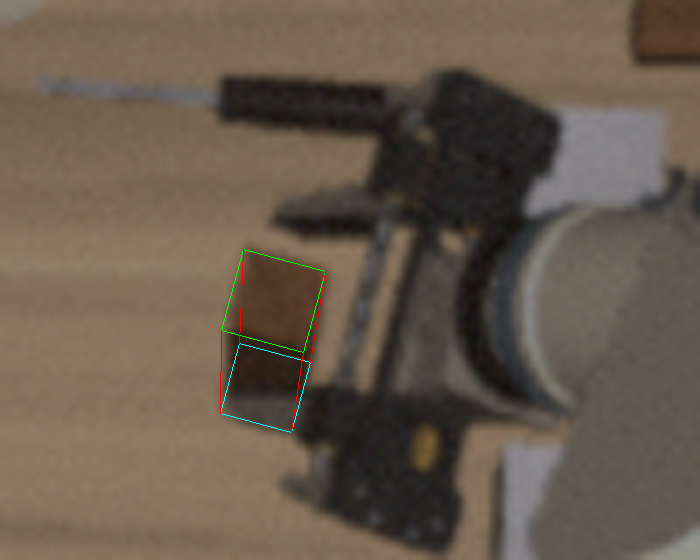

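The prop stands clear between the open fingers (scene (330,150)), and the top face matches the model. Finish the tilt and close.

{"name": "play_rows", "arguments": {
  "steps": [
    [0.003, -0.015, -0.007, 0.106, 0, 0, -0.6],
    [0.003, -0.015, -0.007, 0.106, 0, 0, -0.3],
    [0.003, -0.015, -0.007, 0.106, 0, 0, 0],
    [0.003, -0.015, -0.007, 0.106, 0, 0, 0.15],
    [0.003, -0.015, -0.007, 0.106, 0, 0, 1],
    [0.003, -0.015, -0.007, 0.106, 0, 0, 1],
    [0.003, -0.015, -0.007, 0.106, 0, 0, 1],
    [0.003, -0.015, -0.007, 0.106, 0, 0, 1]
  ]
}}

```text
clock: 15.58
tcp_pos: [0.5473, -0.0301, 0.1871]
orientation: [[0.97, -0.171, 0.173], [-0.243, -0.684, 0.687], [0.001, -0.709, -0.705]]
contact_force: [0.7, -0.1, 4.7]
width: 0.036
```

```bash
python3 - <<'E'
from h import *
o=state()
h=np.radians(14);u=np.array([np.sin(h),np.cos(h),0]);w=np.cross(u,[0,0,1])
S=np.array([.5454,-.0365,0]);piv=S+.018*u
arc(o['tcp_pos'],o['orientation'],piv,-w,range(4,33,4),.001)
E
```

```text
t 15.57 tcp [ 0.5473 -0.0301  0.1871] z [ 0.173  0.687 -0.705] x [ 0.97  -0.243  0.001] F [ 0.7 -0.1  4.7] w 0.036 q [-29.9  23.8 108.   46.2  70.9 -40.7]
4 [-0.0, -0.102, 0.083, -0.047, 0.0, -0.0]
8 [-0.0, -0.19, 0.18, -0.093, 0.0, -0.0]
12 [-0.001, -0.271, 0.283, -0.14, 0.0, -0.0]
16 [-0.001, -0.345, 0.391, -0.186, 0.0, -0.0]
20 [-0.001, -0.411, 0.504, -0.233, 0.0, -0.0]
24 [-0.001, -0.469, 0.621, -0.279, 0.0, -0.0]
28 [-0.002, -0.519, 0.742, -0.326, 0.0, -0.001]
32 [-0.002, -0.56, 0.866, -0.372, 0.0, -0.001]
```

{"name": "play_rows", "arguments": {
  "steps": [
    [0, -0.102, 0.083, -0.047, 0, 0, 1],
    [0, -0.19, 0.18, -0.093, 0, 0, 1],
    [-0.001, -0.271, 0.283, -0.14, 0, 0, 1],
    [-0.001, -0.345, 0.391, -0.186, 0, 0, 1],
    [-0.001, -0.411, 0.504, -0.233, 0, 0, 1],
    [-0.001, -0.469, 0.621, -0.279, 0, 0, 1],
    [-0.002, -0.519, 0.742, -0.326, 0, 0, 1],
    [-0.002, -0.56, 0.866, -0.372, 0, 0, 1],
    [-0.002, -0.56, 0.866, -0.372, 0, 0, 1]
  ]
}}

```text
clock: 16.7
tcp_pos: [0.5714, 0.0691, 0.1649]
orientation: [[0.971, -0.234, 0.055], [-0.24, -0.945, 0.22], [0.0, -0.227, -0.974]]
contact_force: [0.7, -0.1, 1.8]
width: 0.0356
```

```bash
python3 - <<'E'
from h import *
o=state()
h=np.radians(14);u=np.array([np.sin(h),np.cos(h),0]);w=np.cross(u,[0,0,1])
S=np.array([.5454,-.0365,0]);piv=S+.018*u
arc(o['tcp_pos'],o['orientation'],piv,-w,range(4,29,4),.00)
al=np.radians(32);a=np.cos(al)*np.array([0,0,1])+np.sin(al)*u;t=-np.cos(al)*u+np.sin(al)*np.array([0,0,1])
overlay('scene','o8.png',(130,250,190,310),6,piv+.018*t,a,w)
E
```

```text
t 16.7 tcp [0.5714 0.0691 0.1649] z [ 0.055  0.22  -0.974] x [ 0.971 -0.24   0.   ] F [ 0.7 -0.1  1.8] w 0.0356 q [ -1.2  17.5 105.8  15.7  54.7   3.8]
4 [0.0, -0.095, 0.091, -0.047, -0.0, -0.0]
8 [0.0, -0.183, 0.189, -0.093, -0.0, -0.0]
12 [0.0, -0.264, 0.292, -0.14, -0.0, -0.0]
16 [0.001, -0.337, 0.401, -0.186, -0.0, -0.0]
20 [0.001, -0.403, 0.515, -0.233, -0.0, -0.0]
24 [0.001, -0.461, 0.633, -0.279, -0.0, -0.0]
28 [0.001, -0.51, 0.755, -0.326, -0.001, -0.0]
```

View pics/o8.png

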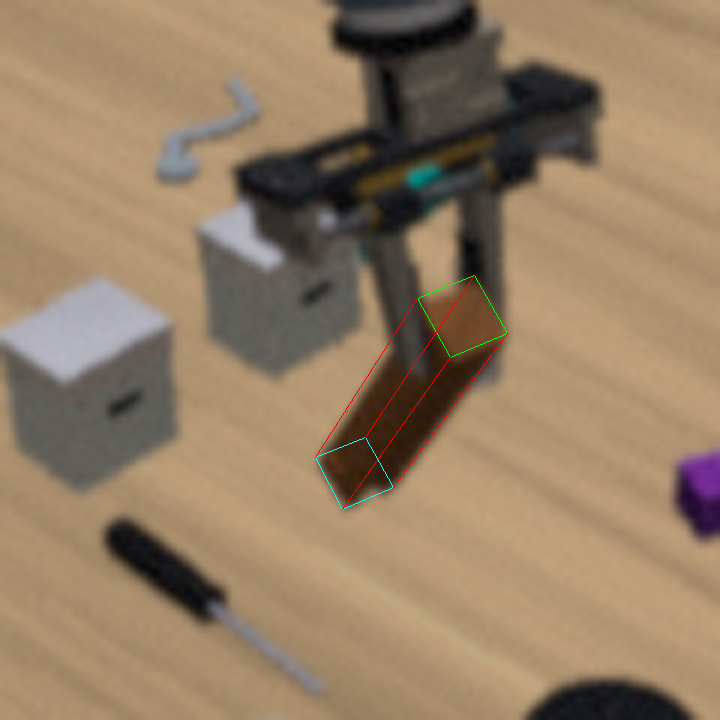

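The bar is 32° over and matches the model, with the fork on the bench at (355,475). I continue.

{"name": "play_rows", "arguments": {
  "steps": [
    [0, -0.095, 0.091, -0.047, 0, 0, 1],
    [0, -0.183, 0.189, -0.093, 0, 0, 1],
    [0, -0.264, 0.292, -0.14, 0, 0, 1],
    [0.001, -0.337, 0.401, -0.186, 0, 0, 1],
    [0.001, -0.403, 0.515, -0.233, 0, 0, 1],
    [0.001, -0.461, 0.633, -0.279, 0, 0, 1],
    [0.001, -0.51, 0.755, -0.326, 0, 0, 1],
    [0.001, -0.51, 0.755, -0.326, 0, 0, 1]
  ]
}}

```text
clock: 17.75
tcp_pos: [0.5874, 0.1328, 0.1021]
orientation: [[0.97, -0.233, -0.064], [-0.242, -0.938, -0.249], [-0.002, 0.257, -0.966]]
contact_force: [0.8, 2.2, 1.9]
width: 0.0354
```

```bash
python3 - <<'E'
from h import *
o=state()
h=np.radians(14);u=np.array([np.sin(h),np.cos(h),0]);w=np.cross(u,[0,0,1])
S=np.array([.5454,-.0365,0]);piv=S+.018*u
z=o['orientation'][:,2];print('phi',np.degrees(np.arctan2(-z[2],z@u)))
arc(o['tcp_pos'],o['orientation'],piv,-w,[4,8,12,16,20,24,28,29,30],.00)
save('scene','s9.png',(100,300,150,390),3)
E
```

```text
t 17.75 tcp [0.5874 0.1328 0.1021] z [-0.064 -0.249 -0.966] x [ 0.97  -0.242 -0.002] F [0.8 2.2 1.9] w 0.0354 q [ 19.9  29.9  95.9 -13.7  63.3  41. ]
phi 104.8963699289264
4 [0.0, -0.094, 0.091, -0.047, -0.0, 0.0]
8 [0.0, -0.181, 0.187, -0.093, -0.0, 0.0]
12 [0.001, -0.262, 0.29, -0.14, -0.0, 0.0]
16 [0.001, -0.335, 0.398, -0.186, -0.0, 0.0]
20 [0.001, -0.4, 0.511, -0.233, -0.0, 0.0]
24 [0.001, -0.457, 0.628, -0.279, -0.0, 0.001]
28 [0.002, -0.506, 0.749, -0.326, -0.0, 0.001]
29 [0.002, -0.517, 0.78, -0.337, -0.0, 0.001]
30 [0.002, -0.527, 0.811, -0.349, -0.0, 0.001]
```

View pics/s9.png

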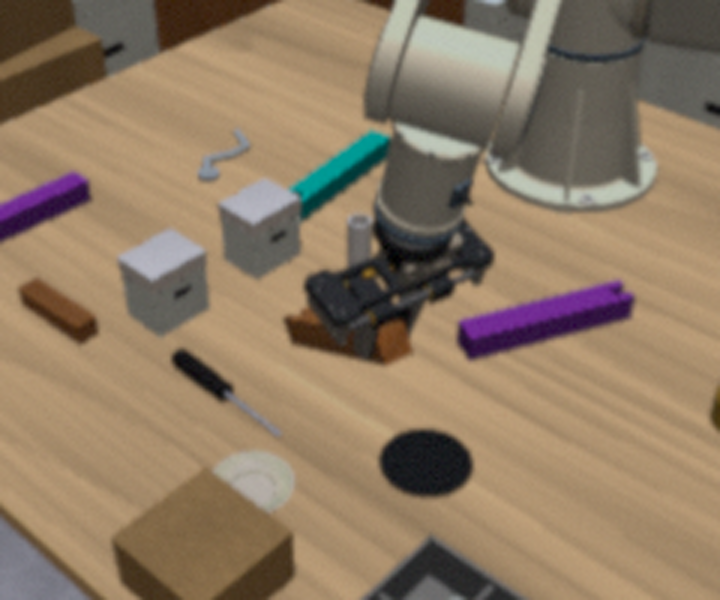

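{"name": "play_rows", "arguments": {
  "steps": [
    [0, -0.1, 0.09, -0.047, 0, 0, 1],
    [0, -0.193, 0.184, -0.093, 0, 0, 1],
    [0.001, -0.28, 0.286, -0.14, 0, 0, 1],
    [0.001, -0.359, 0.392, -0.186, 0, 0, 1],
    [0.001, -0.43, 0.503, -0.233, 0, 0, 1],
    [0.001, -0.493, 0.619, -0.279, 0, 0, 1],
    [0.002, -0.546, 0.739, -0.326, 0, 0, 1],
    [0.002, -0.565, 0.795, -0.346, 0, 0, 1],
    [0.002, -0.565, 0.795, -0.346, 0, 0, 1],
    [0.002, -0.565, 0.795, -0.346, 0, 0, 1]
  ]
}}

```text
clock: 19.05
tcp_pos: [0.5956, 0.1644, 0.0124]
orientation: [[0.969, -0.173, -0.173], [-0.245, -0.69, -0.681], [-0.002, 0.702, -0.712]]
contact_force: [-1.3, -1.4, -0.0]
width: 0.0357
```

```bash
python3 - <<'E'
from h import *
o=state()
h=np.radians(14);u=np.array([np.sin(h),np.cos(h),0]);w=np.cross(u,[0,0,1])
S=np.array([.5454,-.0365,0]);fork=S+.022*u+[0,0,.018]
z=o['orientation'][:,2];print('phi',np.degrees(np.arctan2(-z[2],z@u)))
overlay('scene','o10.png',(150,300,190,350),4.5,fork,u,w)
overlay('top','o10t.png',(120,220,150,310),4.5,fork,u,w)
E
```

```text
t 19.05 tcp [0.5956 0.1644 0.0124] z [-0.173 -0.681 -0.712] x [ 0.969 -0.245 -0.002] F [-1.3 -1.4 -0. ] w 0.0357 q [ 31.8  52.   80.2 -29.4  84.   58.7]
phi 134.61257627717572
```

View pics/o10.png

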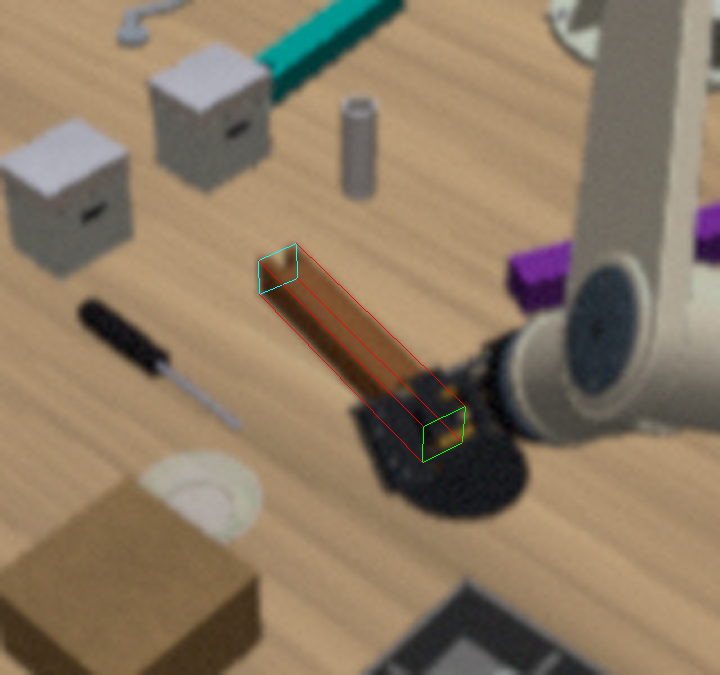

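View pics/o10t.png

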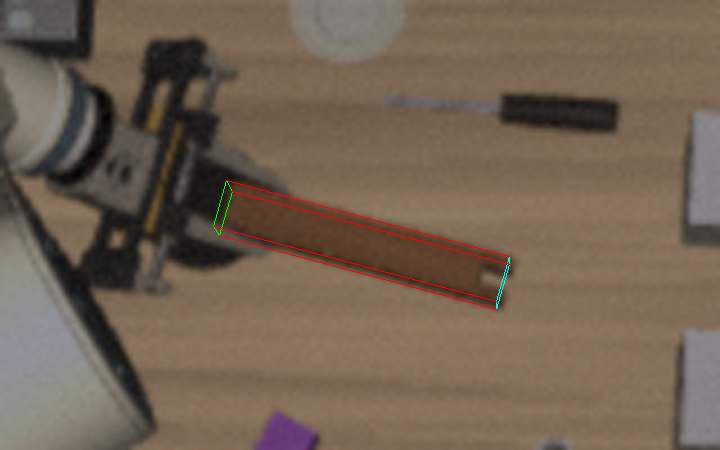

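{"name": "play_rows", "arguments": {
  "steps": [
    [0, 0, 0, 0, 0, 0, 0.15],
    [0, 0, 0, 0, 0, 0, 0],
    [0, 0, 0, 0, 0, 0, -0.2],
    [0, 0, 0, 0, 0, 0, -0.6],
    [0, 0, 0, 0, 0, 0, -0.6]
  ]
}}

```text
clock: 19.77
tcp_pos: [0.5961, 0.1658, 0.0119]
orientation: [[0.97, -0.173, -0.171], [-0.243, -0.691, -0.681], [0.0, 0.702, -0.712]]
contact_force: [-0.1, -0.2, 0.4]
width: 0.0723
```

```bash
python3 - <<'E'
from h import *
o=state()
h=np.radians(14);u=np.array([np.sin(h),np.cos(h),0])
R1=tool(u,90);p0=o['tcp_pos'];R0=o['orientation']
print(rel(p0,R0,p0-.06*R0[:,2],R0).tolist())
print(rel(p0,R0,p0-.085*R0[:,2]-.03*u,R1).tolist(), p0-.085*R0[:,2]-.03*u)
E
```

```text
t 19.77 tcp [0.5961 0.1658 0.0119] z [-0.171 -0.681 -0.712] x [ 0.97  -0.243  0.   ] F [-0.1 -0.2  0.4] w 0.0723 q [ 31.9  52.1  80.1 -29.4  84.   58.8]
[-0.0, -0.0, -0.6, 0.0, 0.0, 0.0]
[0.0, 0.214, -0.639, 0.519, 0.0, -0.001] [0.60338318 0.19456594 0.07237612]
```

{"name": "play_rows", "arguments": {
  "steps": [
    [0, 0, -0.5, 0, 0, 0, -0.6],
    [0, 0.3, -0.9, 0.1, 0, 0, -0.6],
    [0, 0.8, -0.9, 0.3, 0, 0, -0.6],
    [0, 0.9, -0.9, 0.519, 0, 0, -0.6],
    [0, 0.9, -0.9, 0.519, 0, 0, -0.6],
    [0, 0.9, -0.9, 0.519, 0, 0, -0.6],
    [0, 0.9, -0.9, 0.519, 0, 0, -0.6]
  ]
}}

```text
clock: 20.65
tcp_pos: [0.5957, 0.1634, 0.1398]
orientation: [[0.969, -0.245, 0.0], [-0.245, -0.969, -0.0], [0.0, 0.0, -1.0]]
contact_force: [-0.4, 0.6, 0.1]
width: 0.0736
```

```bash
python3 - <<'E'
from h import *
o=state()
h=np.radians(14);u=np.array([np.sin(h),np.cos(h),0]);w=np.cross(u,[0,0,1])
S=np.array([.5454,-.0365,0]);fork=S+.022*u+[0,0,.018]
overlay('scene','o11.png',(150,300,190,350),4.5,fork,u,w)
R1=tool(u,50);p0=o['tcp_pos'];R0=o['orientation']
g=np.r_[(fork+.038*u)[:2],.028];p=g+.019*R1[:,2]
print(rel(p0,R0,p-.09*R1[:,2],R1).tolist(),p)
E
```

```text
t 20.65 tcp [0.5957 0.1634 0.1398] z [ 0. -0. -1.] x [ 0.969 -0.245  0.   ] F [-0.4  0.6  0.1] w 0.0736 q [15.2 24.  98.3 -0.  57.7 29.4]
[0.002, 1.918, 0.574, 0.466, -0.001, -0.002] [0.5628699  0.03356793 0.01344516]
```

View pics/o11.png

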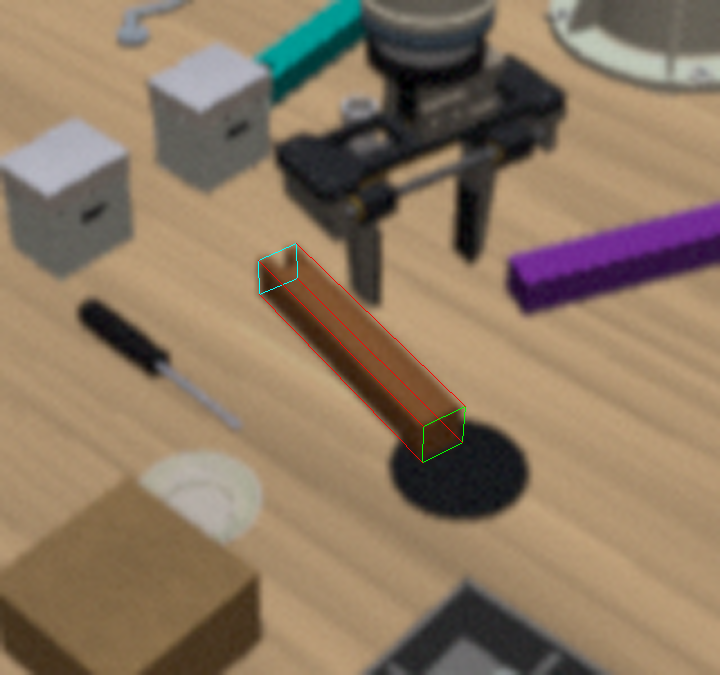

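The prop lies exactly on the model with its foot on the disc (442,435). I move to the fork end.

{"name": "play_rows", "arguments": {
  "steps": [
    [0, 0.5, -0.1, 0.1, 0, 0, -0.7],
    [0, 1, -0.1, 0.2, 0, 0, -0.7],
    [0, 1, -0.1, 0.3, 0, 0, -0.7],
    [0, 1, -0.1, 0.466, 0, 0, -0.7],
    [0, 1, -0.1, 0.466, 0, 0, -0.7]
  ]
}}

```text
clock: 21.32
tcp_pos: [0.5712, 0.0674, 0.148]
orientation: [[0.97, -0.188, 0.155], [-0.244, -0.74, 0.627], [-0.003, -0.646, -0.763]]
contact_force: [-0.4, 0.3, -0.7]
width: 0.0783
```

```bash
python3 - <<'E'
from h import *
o=state()
h=np.radians(14);u=np.array([np.sin(h),np.cos(h),0]);w=np.cross(u,[0,0,1])
S=np.array([.5454,-.0365,0]);fork=S+.022*u+[0,0,.018]
R1=tool(u,50);p0=o['tcp_pos'];R0=o['orientation']
g=np.r_[(fork+.038*u)[:2],.028];p=g+.019*R1[:,2]
print(rel(p0,R0,p-.09*R1[:,2],R1).tolist(),rel(p0,R0,p,R1).tolist(),p)
E
```

```text
t 21.32 tcp [0.5712 0.0674 0.148 ] z [ 0.155  0.627 -0.763] x [ 0.97  -0.244 -0.003] F [-0.4  0.3 -0.7] w 0.0783 q [-17.2  24.  111.   48.7  59.1 -34.4]
[0.004, 1.132, -0.098, -0.003, 0.001, -0.002] [0.005, 1.135, 0.802, -0.003, 0.001, -0.002] [0.5628699  0.03356793 0.01344516]
```

{"name": "play_rows", "arguments": {
  "steps": [
    [0.004, 0.5, -0.1, -0.003, 0, -0.002, -0.7],
    [0.004, 1, -0.1, -0.003, 0, -0.002, -0.7],
    [0.004, 1, -0.1, -0.003, 0, -0.002, -0.7],
    [0.004, 1, -0.1, -0.003, 0, -0.002, -0.7]
  ]
}}

```text
clock: 21.82
tcp_pos: [0.5521, -0.0117, 0.0924]
orientation: [[0.971, -0.184, 0.154], [-0.24, -0.746, 0.622], [0.001, -0.64, -0.768]]
contact_force: [-0.0, 0.0, -0.5]
width: 0.0781
```

```bash
python3 - <<'E'
from h import *
o=state()
h=np.radians(14);u=np.array([np.sin(h),np.cos(h),0]);w=np.cross(u,[0,0,1])
S=np.array([.5454,-.0365,0]);fork=S+.022*u+[0,0,.018]
R1=tool(u,50);p0=o['tcp_pos'];R0=o['orientation']
g=np.r_[(fork+.038*u)[:2],.028];p=g+.019*R1[:,2]
print(rel(p0,R0,p,R1).tolist())
save('scene','s12.png',(100,280,170,350),4)
E
```

```text
t 21.82 tcp [ 0.5521 -0.0117  0.0924] z [ 0.154  0.622 -0.768] x [ 0.971 -0.24   0.001] F [-0.   0.  -0.5] w 0.0781 q [-25.5  29.7 110.9  46.9  59.2 -43.7]
[-0.004, 0.148, 0.904, 0.002, 0.001, 0.001]
```

View pics/s12.png

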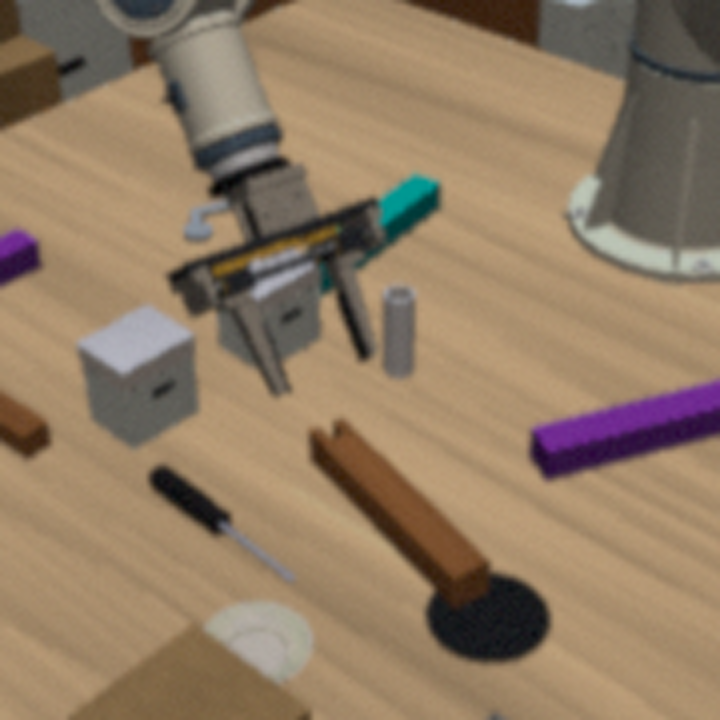

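The gripper is lined up with the fork end (325,440) and clear of the sleeve (398,330). Move in and grip.

{"name": "play_rows", "arguments": {
  "steps": [
    [-0.004, 0.148, 0.2, 0.002, 0.001, 0, -0.7],
    [-0.004, 0.148, 0.5, 0.002, 0.001, 0, -0.7],
    [-0.004, 0.148, 0.75, 0.002, 0.001, 0, -0.7],
    [-0.004, 0.148, 0.9, 0.002, 0.001, 0, -0.7],
    [-0.004, 0.148, 0.9, 0.002, 0.001, 0, -0.7]
  ]
}}

```text
clock: 22.5
tcp_pos: [0.5626, 0.0335, 0.0139]
orientation: [[0.971, -0.182, 0.156], [-0.24, -0.744, 0.623], [0.003, -0.642, -0.766]]
contact_force: [0.0, -0.8, 0.2]
width: 0.078
```

```bash
python3 - <<'E'
from h import *
o=state()
save('scene','s13.png',(100,280,170,350),4)
E
```

```text
t 22.5 tcp [0.5626 0.0335 0.0139] z [ 0.156  0.623 -0.766] x [ 0.971 -0.24   0.003] F [ 0.  -0.8  0.2] w 0.078 q [-20.8  37.2 112.7  54.8  51.3 -50.6]
```

View pics/s13.png

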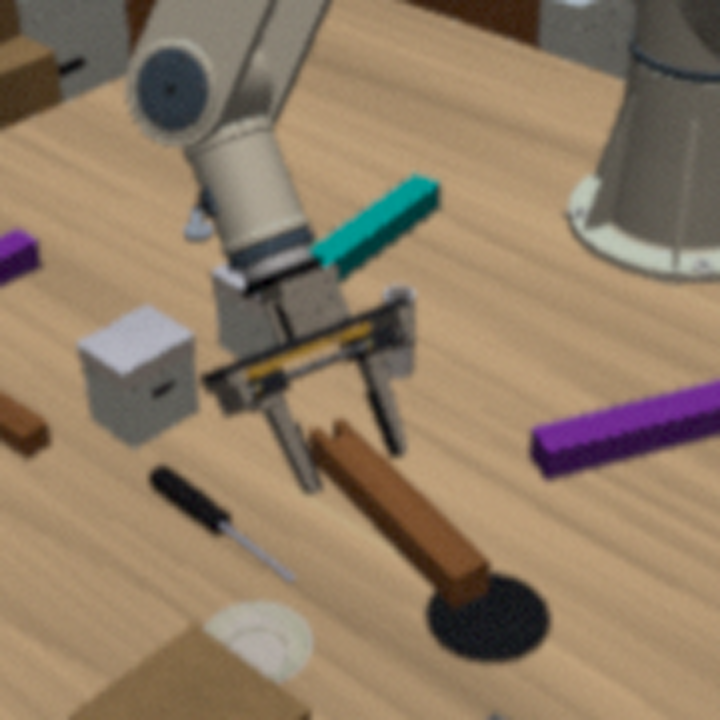

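{"name": "play_rows", "arguments": {
  "steps": [
    [0, 0, 0, 0, 0, 0, 0.15],
    [0, 0, 0, 0, 0, 0, 0.15],
    [0, 0, 0, 0, 0, 0, 0.2],
    [0, 0, 0, 0, 0, 0, 1],
    [0, 0, 0, 0, 0, 0, 1],
    [0, 0, 0, 0, 0, 0, 1],
    [0, 0, 0, 0, 0, 0, 1]
  ]
}}

```text
clock: 23.42
tcp_pos: [0.5627, 0.0321, 0.014]
orientation: [[0.97, -0.183, 0.158], [-0.242, -0.744, 0.623], [0.003, -0.642, -0.766]]
contact_force: [-1.7, -3.1, 3.8]
width: 0.0356
```

```bash
python3 - <<'E'
from h import *
o=state()
h=np.radians(14);u=np.array([np.sin(h),np.cos(h),0]);w=np.cross(u,[0,0,1])
S=np.array([.5454,-.0365,0]);piv=S+.242*u;print(piv)
arc(o['tcp_pos'],o['orientation'],piv,-w,range(4,33,4),.001)
E
```

```text
t 23.43 tcp [0.5627 0.0321 0.014 ] z [ 0.158  0.623 -0.766] x [ 0.97  -0.242  0.003] F [-1.7 -3.1  3.8] w 0.0356 q [-20.9  37.2 112.7  54.8  51.3 -50.6]
[0.6039451  0.19831157 0.        ]
4 [0.0, -0.094, -0.09, -0.047, -0.0, -0.0]
8 [0.001, -0.186, -0.166, -0.093, -0.0, -0.0]
12 [0.001, -0.284, -0.236, -0.14, -0.0, -0.0]
16 [0.002, -0.387, -0.298, -0.186, -0.0, -0.0]
20 [0.002, -0.493, -0.353, -0.233, -0.0, -0.001]
24 [0.002, -0.603, -0.401, -0.279, -0.001, -0.001]
28 [0.003, -0.716, -0.441, -0.326, -0.001, -0.001]
32 [0.003, -0.832, -0.472, -0.372, -0.001, -0.001]
```

{"name": "play_rows", "arguments": {
  "steps": [
    [0, -0.094, -0.09, -0.047, 0, 0, 1],
    [0.001, -0.186, -0.166, -0.093, 0, 0, 1],
    [0.001, -0.284, -0.236, -0.14, 0, 0, 1],
    [0.002, -0.387, -0.298, -0.186, 0, 0, 1],
    [0.002, -0.493, -0.353, -0.233, 0, 0, 1],
    [0.002, -0.603, -0.401, -0.279, 0, 0, 1],
    [0.003, -0.716, -0.441, -0.326, 0, 0, 1],
    [0.003, -0.832, -0.472, -0.372, 0, 0, 1],
    [0.003, -0.832, -0.472, -0.372, 0, 0, 1]
  ]
}}

```text
clock: 24.55
tcp_pos: [0.5712, 0.0661, 0.1039]
orientation: [[0.971, -0.236, 0.037], [-0.239, -0.962, 0.135], [0.004, -0.14, -0.99]]
contact_force: [0.5, 0.0, -4.0]
width: 0.0359
```

```bash
python3 - <<'E'
from h import *
o=state()
h=np.radians(14);u=np.array([np.sin(h),np.cos(h),0]);w=np.cross(u,[0,0,1]);ez=np.array([0,0,1])
S=np.array([.5454,-.0365,0]);piv=S+.242*u
z=o['orientation'][:,2];ph=np.degrees(np.arctan2(-z[2],z@u));print('phi',ph)
arc(o['tcp_pos'],o['orientation'],piv,-w,range(4,29,4),.000)
al=np.radians(ph-50);a=np.cos(al)*u-np.sin(al)*ez; t=np.sin(al)*u+np.cos(al)*ez
overlay('scene','o14.png',(130,300,190,340),4.5,piv+.018*t-.22*a,a,w)
E
```

```text
t 24.55 tcp [0.5712 0.0661 0.1039] z [ 0.037  0.135 -0.99 ] x [ 0.971 -0.239  0.004] F [ 0.5  0.  -4. ] w 0.0359 q [  1.7  22.2 107.4  10.3  48.5   8.8]
phi 81.97500734574807
4 [0.001, -0.088, -0.081, -0.047, -0.0, -0.0]
8 [0.001, -0.181, -0.156, -0.093, -0.0, -0.0]
12 [0.002, -0.28, -0.224, -0.14, -0.0, -0.001]
16 [0.002, -0.383, -0.285, -0.186, -0.001, -0.001]
20 [0.003, -0.489, -0.338, -0.233, -0.001, -0.001]
24 [0.004, -0.6, -0.384, -0.279, -0.001, -0.001]
28 [0.004, -0.713, -0.422, -0.326, -0.001, -0.001]
```

View pics/o14.png

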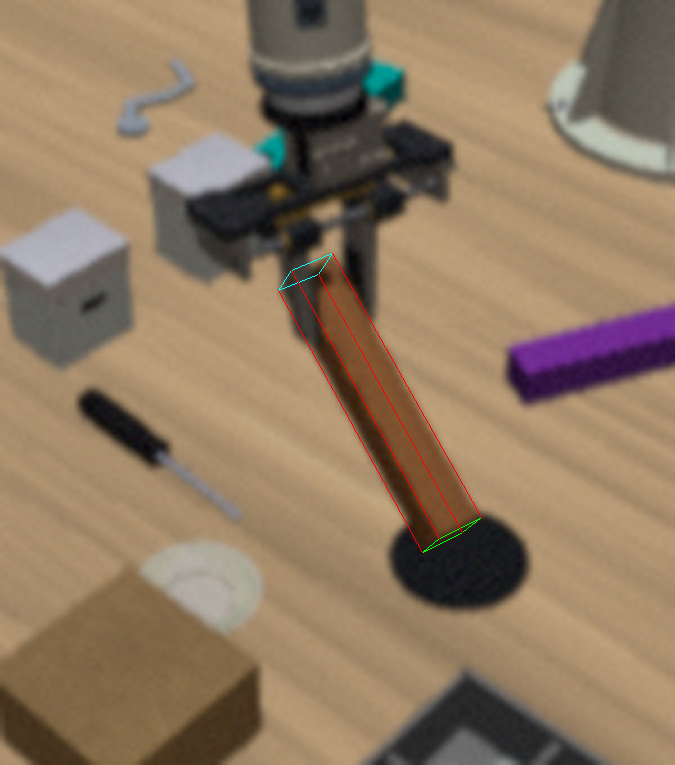

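{"name": "play_rows", "arguments": {
  "steps": [
    [0.001, -0.088, -0.081, -0.047, 0, 0, 1],
    [0.001, -0.181, -0.156, -0.093, 0, 0, 1],
    [0.001, -0.28, -0.224, -0.14, 0, 0, 1],
    [0.001, -0.383, -0.285, -0.186, 0, 0, 1],
    [0.002, -0.489, -0.338, -0.233, 0, 0, 1],
    [0.002, -0.6, -0.384, -0.279, 0, 0, 1],
    [0.002, -0.713, -0.422, -0.326, 0, 0, 1],
    [0.002, -0.713, -0.422, -0.326, 0, 0, 1]
  ]
}}

```text
clock: 25.6
tcp_pos: [0.5861, 0.128, 0.1537]
orientation: [[0.971, -0.226, -0.082], [-0.24, -0.912, -0.332], [-0.0, 0.342, -0.94]]
contact_force: [0.7, 0.7, -2.3]
width: 0.0359
```

```bash
python3 - <<'E'
from h import *
o=state()
h=np.radians(14);u=np.array([np.sin(h),np.cos(h),0]);w=np.cross(u,[0,0,1]);ez=np.array([0,0,1])
S=np.array([.5454,-.0365,0]);piv=S+.242*u
z=o['orientation'][:,2];ph=np.degrees(np.arctan2(-z[2],z@u));print('phi',ph)
arc(o['tcp_pos'],o['orientation'],piv,-w,[4,8,12,16,20,23,24,26,28],.0005)
al=np.radians(ph-50);a=np.cos(al)*u-np.sin(al)*ez; t=np.sin(al)*u+np.cos(al)*ez
overlay('scene','o15.png',(130,300,190,340),4.5,piv+.018*t-.22*a,a,w)
E
```

```text
t 25.6 tcp [0.5861 0.128  0.1537] z [-0.082 -0.332 -0.94 ] x [ 0.971 -0.24  -0.   ] F [ 0.7  0.7 -2.3] w 0.0359 q [ 21.8  28.2  92.6 -17.   72.   42.8]
phi 109.98528986292607
4 [0.0, -0.085, -0.086, -0.047, -0.0, -0.0]
8 [0.0, -0.177, -0.161, -0.093, -0.0, -0.0]
12 [0.001, -0.273, -0.229, -0.14, -0.0, -0.0]
16 [0.001, -0.375, -0.291, -0.186, -0.0, -0.0]
20 [0.001, -0.48, -0.345, -0.233, -0.0, -0.0]
23 [0.001, -0.562, -0.381, -0.268, -0.0, -0.0]
24 [0.001, -0.589, -0.392, -0.279, -0.0, -0.0]
26 [0.001, -0.645, -0.413, -0.303, -0.0, -0.0]
28 [0.001, -0.701, -0.431, -0.326, -0.001, -0.0]
```

View pics/o15.png

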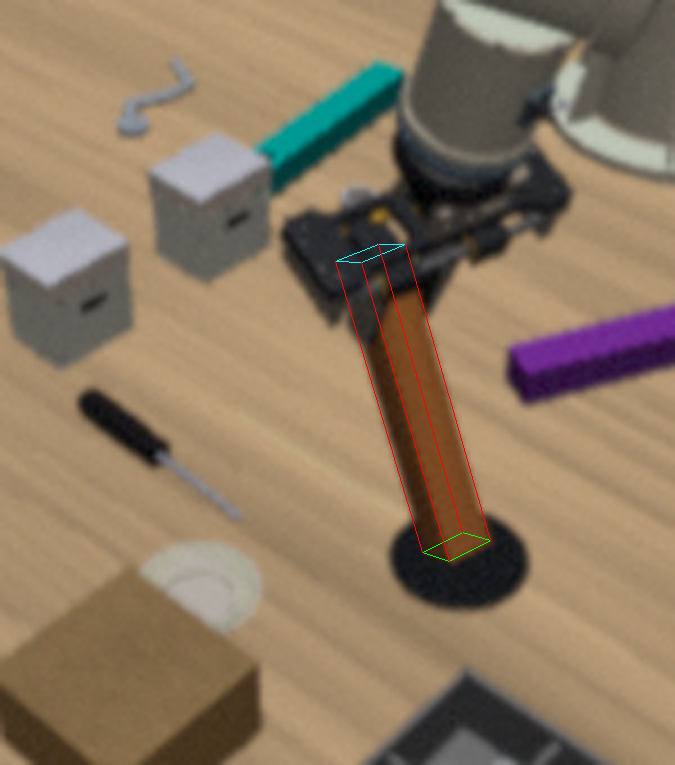

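{"name": "play_rows", "arguments": {
  "steps": [
    [0, -0.085, -0.086, -0.047, 0, 0, 1],
    [0, -0.177, -0.161, -0.093, 0, 0, 1],
    [0.001, -0.273, -0.229, -0.14, 0, 0, 1],
    [0.001, -0.375, -0.291, -0.186, 0, 0, 1],
    [0.001, -0.48, -0.345, -0.233, 0, 0, 1],
    [0.001, -0.589, -0.392, -0.279, 0, 0, 1],
    [0.001, -0.645, -0.413, -0.303, 0, 0, 1],
    [0.001, -0.701, -0.431, -0.326, 0, 0, 1],
    [0.001, -0.701, -0.431, -0.326, 0, 0, 1]
  ]
}}

```text
clock: 26.78
tcp_pos: [0.6059, 0.2055, 0.1708]
orientation: [[0.97, -0.163, -0.179], [-0.242, -0.648, -0.722], [0.002, 0.744, -0.668]]
contact_force: [0.8, 0.6, -2.8]
width: 0.0356
```

```bash
python3 - <<'E'
from h import *
o=state()
h=np.radians(14);u=np.array([np.sin(h),np.cos(h),0]);w=np.cross(u,[0,0,1]);ez=np.array([0,0,1])
S=np.array([.5454,-.0365,0]);piv=S+.242*u
z=o['orientation'][:,2];ph=np.degrees(np.arctan2(-z[2],z@u));print('phi',ph)
arc(o['tcp_pos'],o['orientation'],piv,-w,[1,140-ph],.000)
al=np.radians(ph-50);a=np.cos(al)*u-np.sin(al)*ez; t=np.sin(al)*u+np.cos(al)*ez
overlay('scene','o16.png',(160,300,240,340),6,piv+.018*t-.22*a,a,w)
overlay('top','o16t.png',(110,210,140,260),6,piv+.018*t-.22*a,a,w)
E
```

```text
t 26.77 tcp [0.6059 0.2055 0.1708] z [-0.179 -0.722 -0.668] x [ 0.97  -0.242  0.002] F [ 0.8  0.6 -2.8] w 0.0356 q [ 34.6  45.5  72.2 -30.  100.6  53.5]
phi 138.0497598514444
1 [-0.0, -0.021, -0.021, -0.012, 0.0, -0.0]
1.9502401485555936 [-0.0, -0.041, -0.041, -0.023, 0.0, -0.0]
```

View pics/o16.png

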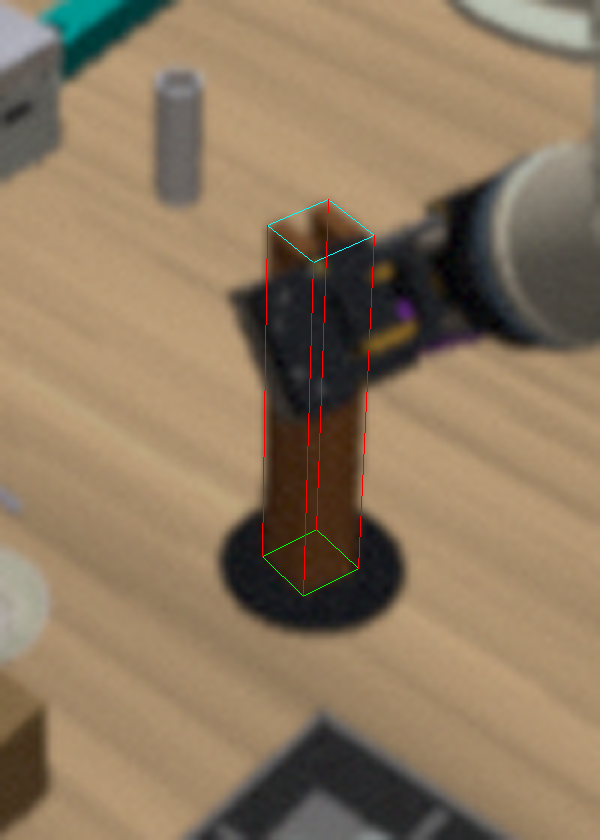

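View pics/o16t.png

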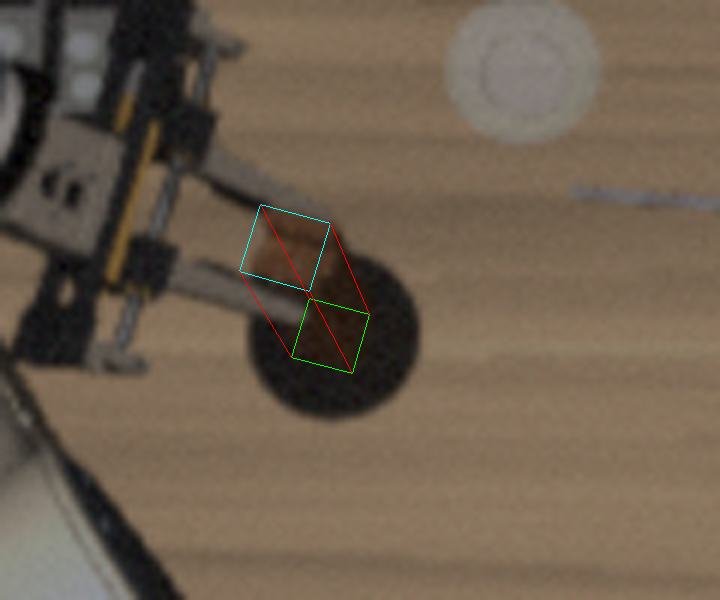

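{"name": "play_rows", "arguments": {
  "steps": [
    [0, -0.021, -0.021, -0.012, 0, 0, 1],
    [0, -0.053, -0.052, -0.029, 0, 0, 1],
    [0, -0.057, -0.048, -0.029, 0, 0, 1],
    [0, -0.06, -0.046, -0.029, 0, 0, 1],
    [0, -0.06, -0.046, -0.029, 0, 0, 1]
  ]
}}

```text
clock: 27.5
tcp_pos: [0.6078, 0.2128, 0.1702]
orientation: [[0.97, -0.156, -0.185], [-0.242, -0.616, -0.75], [0.003, 0.772, -0.636]]
contact_force: [0.1, 0.4, -3.2]
width: 0.0358
```

```bash
python3 - <<'E'
from h import *
o=state()
h=np.radians(14);u=np.array([np.sin(h),np.cos(h),0]);w=np.cross(u,[0,0,1]);ez=np.array([0,0,1])
S=np.array([.5454,-.0365,0]);piv=S+.242*u
z=o['orientation'][:,2];ph=np.degrees(np.arctan2(-z[2],z@u));print('phi',ph)
overlay('scene','o17.png',(160,300,240,340),6,piv+.018*u+.22*ez,-ez,w)
overlay('top','o17t.png',(110,210,140,260),6,piv+.018*u+.22*ez,-ez,w)
E
```

```text
t 27.5 tcp [0.6078 0.2128 0.1702] z [-0.185 -0.75  -0.636] x [ 0.97  -0.242  0.003] F [ 0.1  0.4 -3.2] w 0.0358 q [ 35.5  47.3  70.2 -31.1 103.   53.8]
phi 140.53103468564916
```

View pics/o17.png

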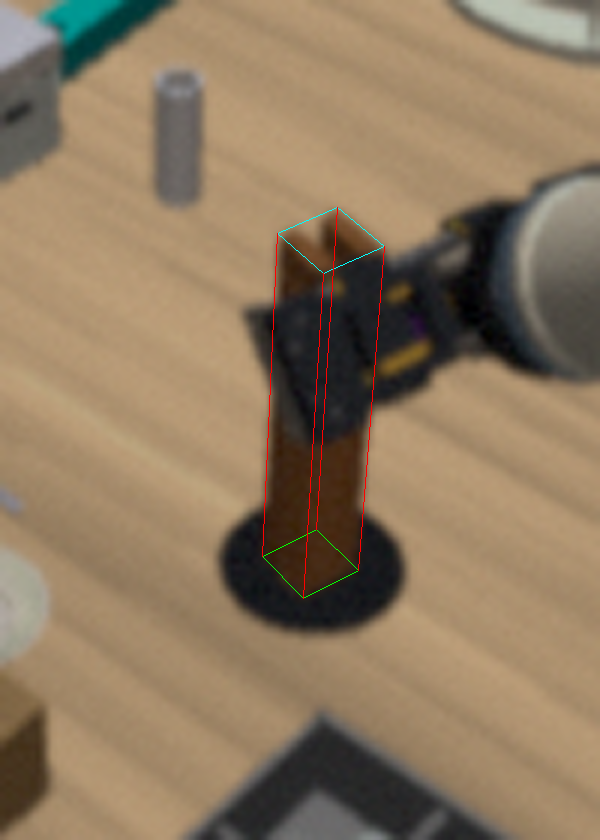

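View pics/o17t.png

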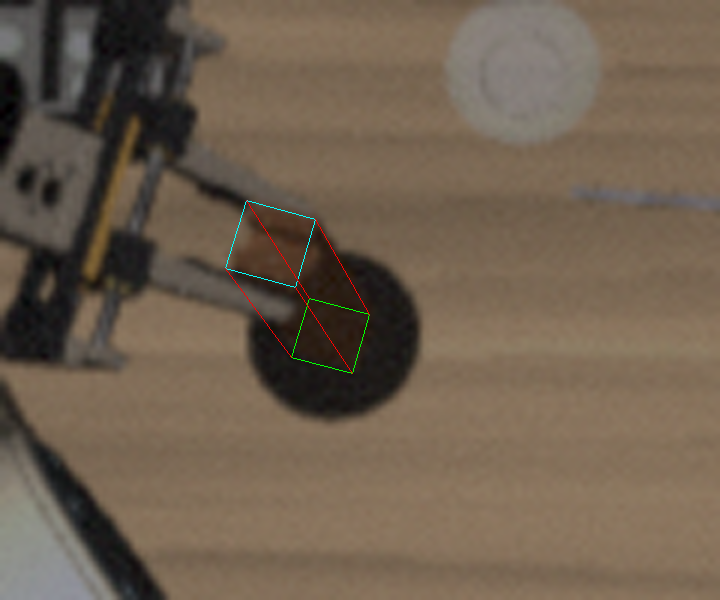

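{"name": "play_rows", "arguments": {
  "steps": [
    [0, -0.008, 0.006, 0, 0, 0, 1],
    [0, -0.015, 0.013, 0, 0, 0, 1],
    [0, -0.015, 0.013, 0, 0, 0, 1]
  ]
}}

```text
clock: 27.98
tcp_pos: [0.608, 0.2128, 0.17]
orientation: [[0.97, -0.157, -0.184], [-0.242, -0.615, -0.75], [0.004, 0.772, -0.635]]
contact_force: [0.1, 0.5, 6.6]
width: 0.0356
```

{"name": "play_rows", "arguments": {
  "steps": [
    [0, 0.004, -0.003, 0, 0, 0, 1],
    [0, 0.004, -0.003, 0, 0, 0, 0.2],
    [0, 0.004, -0.003, 0, 0, 0, 0.1],
    [0, 0.004, -0.003, 0, 0, 0, -0.1],
    [0, 0.004, -0.003, 0, 0, 0, -0.6],
    [0, 0.004, -0.003, 0, 0, 0, -0.6],
    [0, 0.004, -0.003, 0, 0, 0, -0.6]
  ]
}}

```text
clock: 28.85
tcp_pos: [0.6078, 0.2128, 0.1688]
orientation: [[0.97, -0.156, -0.185], [-0.242, -0.616, -0.75], [0.003, 0.772, -0.636]]
contact_force: [0.2, -0.1, 0.5]
width: 0.0733
```

```bash
python3 - <<'E'
from h import *
o=state()
save('top','t18.png',(110,210,140,260),6)
save('scene','s18.png',(130,300,210,350),4.5)
E
```

```text
t 28.85 tcp [0.6078 0.2128 0.1688] z [-0.185 -0.75  -0.636] x [ 0.97  -0.242  0.003] F [ 0.2 -0.1  0.5] w 0.0733 q [ 35.5  47.4  70.2 -31.1 102.9  53.9]
```

View pics/t18.png

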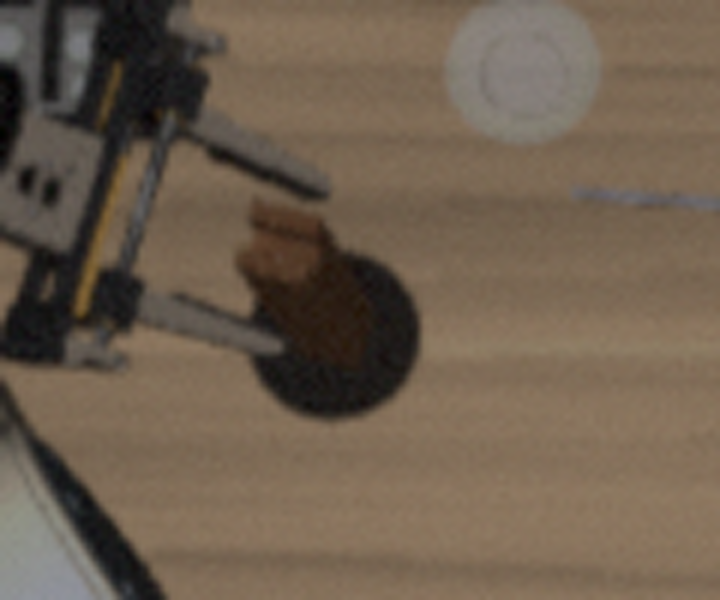

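View pics/s18.png

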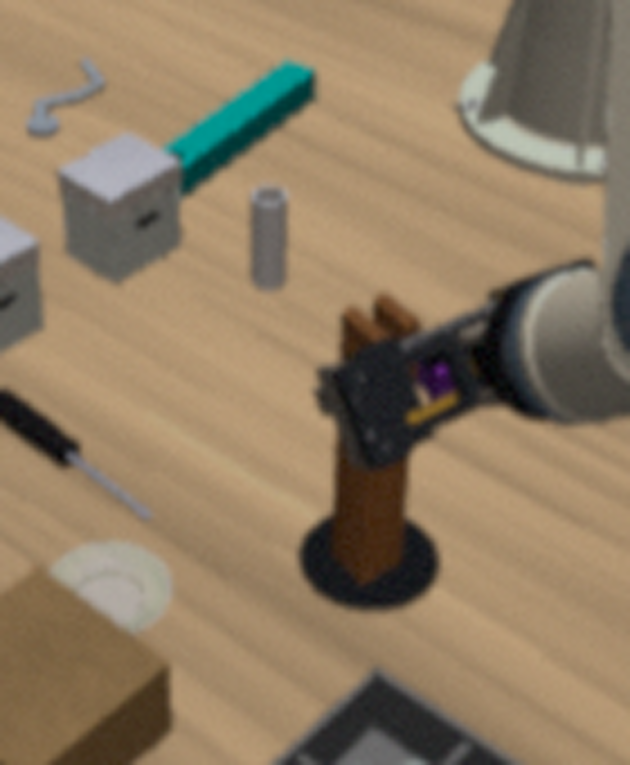

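The prop stands on the disc with the fork up and both fingers clear. I back out straight along the tool axis.

{"name": "play_rows", "arguments": {
  "steps": [
    [0, 0, -0.2, 0, 0, 0, -0.7],
    [0, 0, -0.5, 0, 0, 0, -0.7],
    [0, 0, -0.8, 0, 0, 0, -0.7],
    [0, 0, -1, 0, 0, 0, -0.7],
    [0, 0, -1, 0, 0, 0, -0.7]
  ]
}}

```text
clock: 29.58
tcp_pos: [0.6267, 0.2888, 0.2329]
orientation: [[0.971, -0.157, -0.183], [-0.241, -0.617, -0.749], [0.004, 0.771, -0.637]]
contact_force: [0.8, 0.2, -0.0]
width: 0.078
```

{"name": "play_rows", "arguments": {
  "steps": [
    [0, 0, -0.4, 0, 0, 0, -0.7],
    [0, 0, -0.8, 0, 0, 0, -0.7],
    [0, 0, -0.8, 0, 0, 0, -0.7],
    [0, 0, -0.8, 0, 0, 0, -0.7],
    [0, 0, -0.8, 0, 0, 0, -0.7],
    [0, 0, -0.8, 0, 0, 0, -0.7],
    [0, 0, -0.8, 0, 0, 0, -0.7],
    [0, 0, -0.8, 0, 0, 0, -0.7]
  ]
}}

```text
clock: 30.58
tcp_pos: [0.6411, 0.3476, 0.2832]
orientation: [[0.97, -0.156, -0.185], [-0.242, -0.616, -0.75], [0.003, 0.772, -0.636]]
contact_force: [-0.6, -0.1, 0.8]
width: 0.0781
```

```bash
python3 - <<'E'
from h import *
o=state()
h=np.radians(14);u=np.array([np.sin(h),np.cos(h),0]);w=np.cross(u,[0,0,1]);ez=np.array([0,0,1])
S=np.array([.5454,-.0365,0]);piv=S+.242*u;print((piv+.018*u))
overlay('scene','o19.png',(160,300,240,340),6,piv+.018*u+.22*ez,-ez,w)
overlay('top','o19t.png',(110,210,140,260),6,piv+.018*u+.22*ez,-ez,w)
save('scene','s19.png'); save('top','t19.png')
E
```

```text
t 30.57 tcp [0.6411 0.3476 0.2832] z [-0.185 -0.75  -0.636] x [ 0.97  -0.242  0.003] F [-0.6 -0.1  0.8] w 0.0781 q [ 41.   53.4  44.  -32.  123.   47.3]
[0.60829969 0.21577689 0.        ]
```

View pics/o19.png

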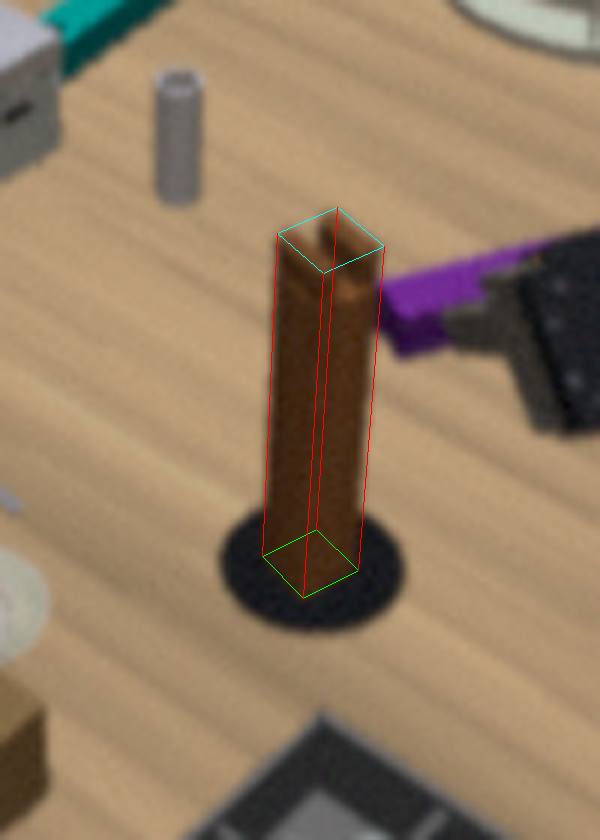

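View pics/o19t.png

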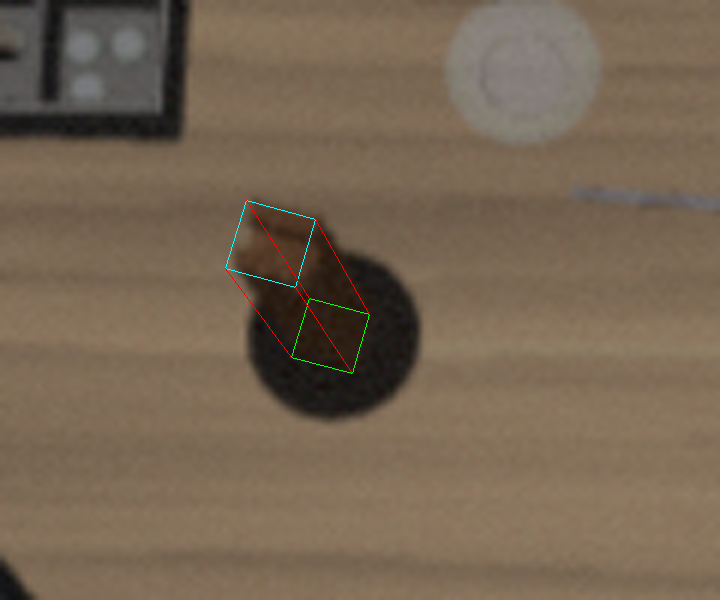

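View pics/s19.png

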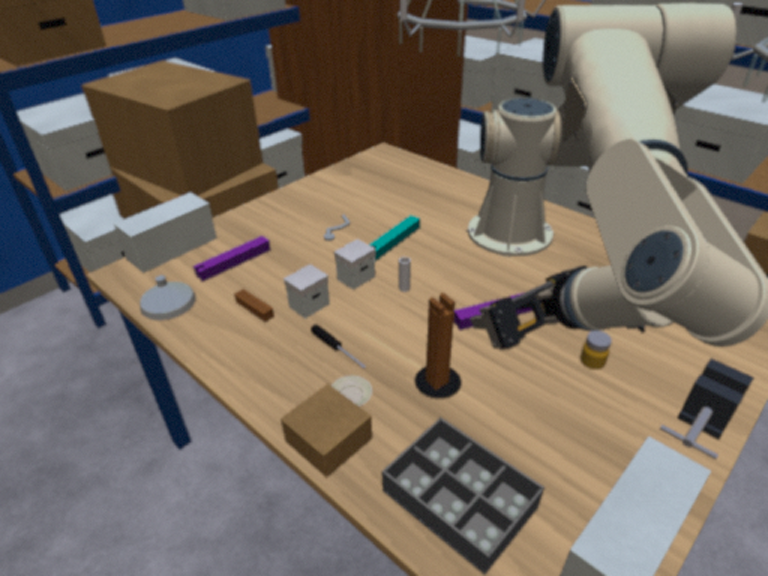

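View pics/t19.png

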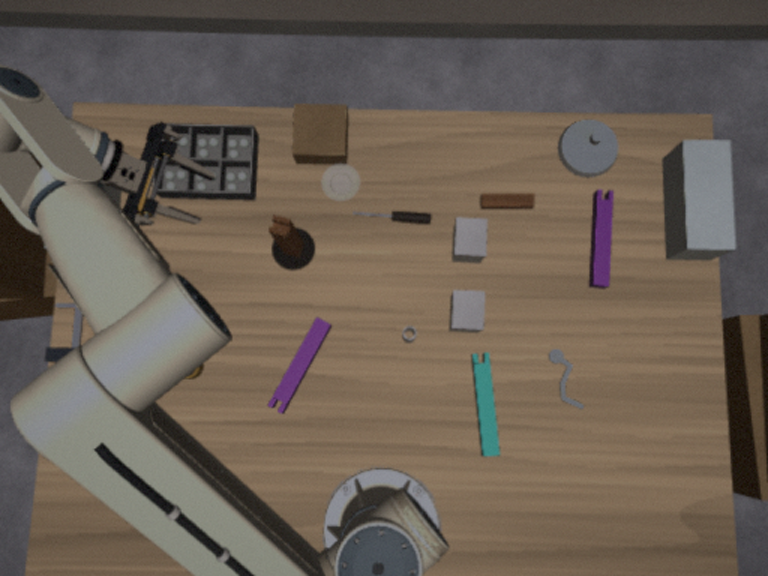

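The prop stands on the disc and overlays the vertical model in both views. The bystanders look undisturbed and the gripper is well clear. Handing in.

```bash
python3 -c "
from h import *
print(robot.job_done())"
```

```text
the job is handed in; nothing more can be done
None
```

I walked the prop end over end to the disc. It now stands by itself there, fork up, and I handed the job in at about 30.6 s of the 69 s allowed. The hand-in gave no verdict, so the checks below are mine.

**How it went:**
1. I gripped the foot end and tipped the prop up on its forked end where it lay.
2. I turned it about 12.7° to aim at the disc and let it stand while I changed grip.
3. I laid it over so the foot came down on the disc, about 20 mm from its centre.
4. I gripped it behind the fork, tipped it up about the foot, pressed it down lightly, let go and backed the gripper out.

**Last checks:**
- **Position and tilt:** in both camera views the prop overlays a vertical model at about (0.608, 0.216), within about 1° and a few mm. The disc's centre measured about (0.608, 0.2165), so the foot is within a few mm of it and wholly on the disc.
- **Disagreements:** the top view puts the fork end up to about 2 mm off the model. The two cameras put the disc's centre 2 to 5 mm apart, depending on how I read it. Both are well inside the 27 mm allowed.
- **Surroundings:** the bystanders look where they were, except the jar, which the arm partly hides from above but looks unmoved in the scene view. The arm reads about zero force, and the gripper is over 10 cm from the prop.

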